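# Stow the coupler and snap the box cover on

## Robot

A 6-joint arm with a two-finger parallel gripper is mounted at the origin on the work surface; the furniture and walls round the work are solid. World frame = base frame: x ahead of the robot, y to its left, z up, the work surface at z = 0. Lengths are in m, angles in rad, forces in N, time in s.
With the tool pointing down it reaches from about 0.375 to 0.975 m from the base axis. Payload 3.8 kg.
Tool frame: the origin (TCP) lies at the very end of the fingers, on their centre line; the grasp point (between the pads) lies 19 mm behind it (env.grip_point_offset is the distance from the TCP to the grasp point, in m); z points along the fingers, y is the direction in which the jaws open and shut (so a half turn about z gives the same grasp; the last joint's range is limited). The gripper opens to 88 mm and grips with 3 to 60 N. Pads are 18 mm wide; open, the fingers measure 123 mm over their backs; the gripper's body (75 mm by 187 mm) begins 45 mm behind the grasp point.
Start: joints at [1.123, 0.264, 1.604, -0, 1.274, -0.037], TCP at [0.27, 0.619, 0.239] pointing down, gripper open.
Joint ranges: [-2.63, 2.63], [-0.94, 2.18], [0.31, 2.57], [-1.31, 4.45], [0, 2.66], [-2.55, 2.55]. Speed limits (rad/s): [2.57, 2.57, 3.14, 3.14, 3.14, 3.14].

## Interface

Orientations are given as a rotation vector (axis times angle).
In Python, from station import read_state, eyes, env gives the robot as it stands.
- The arm moves only by the tool move_arm, never from a script. Its argument "targets" is a list of rows, each an object of numbers: "fingers": the opening, from 0 (shut) to 1 (fully open); "dx", "dy", "dz": the shift along the world's x, y, z in m; "wx", "wy", "wz": the turn, a rotation vector about the world's x, y, z in rad. A call has 1 to 10 rows; each row is the pose to reach, as a shift and turn from the pose commanded when the call began; what a row does not reach only later rows make up. A row lasts 1/10 s, in which the tool goes at most 50 mm and 8.59 degrees, less where a joint would pass 70% of its speed; a pose out of reach is approached as far as the arm can. A call with a gripper value outside its range is refused whole. The fingers move at their own pace and stop on an object; "force" is the grip in N (left out, the last holds). Time passes only in rows, so rows that repeat a pose let the fingers close. It gives the time, the measured TCP pose, the force and the opening at its end, in the units of the state.
- read_state(): the state, without advancing time (a new reading comes with each control period).
- eyes.get_image(name): name is "side" or "top" or "wrist"; returns the picture (480x640x3 uint8, red, green, blue); there is no depth.
- eyes.calibration(name): a dict with "mtx" (3x3 intrinsics, pixels), "world_from_camera" (4x4, takes a point from camera to world coordinates); the wrist camera has in their place "T_tool_cam" (4x4, takes a point from camera to tool coordinates, whose origin is the TCP and whose axes are the flange's). Camera axes: x right, y up, looking along -z (the intrinsics and any distortion apply to the point x, -y, -z); pixel columns grow to the right and rows downward; lengths in m; the calibration is good to about 2 mm. A picture is of the moment at which its call begins: read the wrist's pose just before it. calibration takes no time and is no camera call.
- env.close_job(): hands the job in, once; it reports no verdict.
The state is a dict: "time_s": time; "qpos": joint angles; "dq": joint speeds; "joint_efforts": joint torques, N m; "position": TCP position; "eef_rot": TCP orientation; "wrist_force": force on the tool from outside, world axes, zero at the start; "moment": the same for the moment, N m; "grip_width": finger opening in m.
Only numpy, scipy, OpenCV 4.12 (cv2) and the standard library are available. Lean on these libraries where they do the work, as an engineer would, in place of code of your own. Each camera call takes 0.05 s, during which the arm holds its last target.

## Task

Lay the steel air coupler in the cradle inside the grey box, then set the loose cover on the box and press it down along each side until all four spring clips have snapped over its edge and it lies flat and fully home all round. Leave the other things on the bench where they are.

Things in the scene. Friction and masses are not known exactly. Their poses are not given: they have to be found in the camera images.
- coupler: Steel quick coupler (air fitting), 23 mm wide, 62 long (its y axis), 24 high, lying on the bench; origin at the centre of its underside. It can be pinched across the 23 mm width.
- fitting_box: Grey open box screwed to the bench, fixed; 150 (its x) x 130 (its y) mm outside, rim 46 mm above its origin, which is the centre of its underside on the bench. Walls 4 mm, inner floor 6 mm above the origin, inside 142 x 122 mm. Four sprung steel clips stand at the middles of its four sides, hook heads rising to 66 mm above the bench, their sloping faces guiding a cover set down up to about 5 mm off.
- cradle (a point): Centre of the cradle on the box's inner floor, axes those of the box. Two black rails 8 mm high run along the box's y axis, 34 mm apart (inner faces), with end stops 76 mm apart: the coupler lies between them, lengthwise along y, either way round.
- box_rim (a point): Centre of the box's mouth at rim height, axes those of the box.
- cover: Loose grey snap-fit cover, about 0.15 kg, lying right way up: plate 150 (its x) x 130 (its y) x 4 mm, a 4 mm locating lip beneath (3 mm play inside the walls). Origin: centre of the lip's underside; plate underside 4 mm, plate top 8 mm above it. Fits either way round. Black thumb spots for pressing, 50 mm from the centre along x, 42 mm along y. Snapped home, its origin is 42 mm above the box's.
- cover_rib (a point): Centre of the top of the cover's grip rib, 32 mm above the cover's origin: the rib stands in the middle of the plate, 40 mm long (cover's x), 16 thick, 24 high. Laid on the box, the cover first rests on the sloping clip heads, plate underside about 10 to 11 mm above the rim.
- cover_edge_far (a point): Point on the underside of the cover's plate at the middle of its +x edge (in the cover's own frame).
- cover_edge_near (a point): Point on the underside of the cover's plate at the middle of its -x edge (in the cover's own frame).
- cover_edge_left (a point): Point on the underside of the cover's plate at the middle of its +y edge (in the cover's own frame).
- cover_edge_right (a point): Point on the underside of the cover's plate at the middle of its -y edge (in the cover's own frame).
- clip_far (a joint): Steel spring clip at the middle of the box's +x side, 26 mm wide, hinged low on the wall. 0 = upright at rest (as at the start and again once it has snapped over the plate); about 0.08 rad while the plate's edge holds it outward. Pressed slowly on the thumb spot nearest it, the cover passes it with 6 to 18 N, and its neighbours may give at the same push.
- clip_near (a joint): Steel spring clip at the middle of the box's -x side, 26 mm wide, hinged low on the wall. 0 = upright at rest (as at the start and again once it has snapped over the plate); about 0.08 rad while the plate's edge holds it outward. Pressed slowly on the thumb spot nearest it, the cover passes it with 6 to 18 N, and its neighbours may give at the same push.
- clip_left (a joint): Steel spring clip at the middle of the box's +y side, 26 mm wide, hinged low on the wall. 0 = upright at rest (as at the start and again once it has snapped over the plate); about 0.08 rad while the plate's edge holds it outward. Pressed slowly on the thumb spot nearest it, the cover passes it with 6 to 18 N, and its neighbours may give at the same push.
- clip_right (a joint): Steel spring clip at the middle of the box's -y side, 26 mm wide, hinged low on the wall. 0 = upright at rest (as at the start and again once it has snapped over the plate); about 0.08 rad while the plate's edge holds it outward. Pressed slowly on the thumb spot nearest it, the cover passes it with 6 to 18 N, and its neighbours may give at the same push.
- clip_far_head (a point): Inner tip of the hook head of the +x clip; at rest 3 mm inside the plate's outline and 7 mm above the rim.
- clip_near_head (a point): Inner tip of the hook head of the -x clip; at rest 3 mm inside the plate's outline and 7 mm above the rim.
- clip_left_head (a point): Inner tip of the hook head of the +y clip; at rest 3 mm inside the plate's outline and 7 mm above the rim.
- clip_right_head (a point): Inner tip of the hook head of the -y clip; at rest 3 mm inside the plate's outline and 7 mm above the rim.
- wood_block: Wooden packing block 50x110x38 mm, bystander; origin at the centre of its underside.
- masking_tape: Roll of masking tape, 96 mm across, 25 high, bystander; origin at the centre of its underside.
- cream_plug: Cream cup-shaped plug, 61 mm across, 35 high, bystander; origin at the centre of its underside.
- marker: Marker pen, 17 mm thick, 135 long (its y), bystander; origin at the centre of its underside.
Mind the look-alikes: they are no part of the job. What is shaped like the cover but blue or purple is not meant.

How it is judged:
On the way, in this order (a step that is already met when the one before it is completed fails the run):
1. the coupler lies in the cradle, on the box's floor, let go, before the cover is on (x of coupler in the frame of cradle between -0.008 and 0.008 m and y of coupler in the frame of cradle between -0.011 and 0.011 m and z of coupler in the frame of cradle between -0.004 and 0.004 m and contact force between coupler and the fingers below 0.1 N and horizontal distance between cover and fitting_box above 0.1 m), for 0.2 s.
2. the cover is on the box, square over its mouth (x of coupler in the frame of cradle between -0.008 and 0.008 m and y of coupler in the frame of cradle between -0.011 and 0.011 m and z of coupler in the frame of cradle between -0.004 and 0.004 m and horizontal distance between cover and fitting_box below 0.008 m and angle between the x axis of cover and the x axis of fitting_box, either way round below 0.1 rad and z of cover in the frame of box_rim between -0.02 and 0.02 m), for 0.1 s.
At the end, for the whole second after the job is handed in: Coupler on the box floor in the cradle (8 mm across, 11 along, 4 in height); cover square over the box (8 mm, 0.1 rad); plate underside within 2.5 mm of the rim at all four edges; all four clips sprung back over it (below 0.035 rad); all at rest (x of coupler in the frame of cradle between -0.008 and 0.008 m and y of coupler in the frame of cradle between -0.011 and 0.011 m and z of coupler in the frame of cradle between -0.004 and 0.004 m and horizontal distance between cover and fitting_box below 0.008 m and angle between the x axis of cover and the x axis of fitting_box, either way round below 0.1 rad and z of cover_edge_far in the frame of box_rim between -0.003 and 0.0025 m and value of joint each of clip_far, clip_near, clip_left, clip_right below 0.035 rad and z of cover_edge_near in the frame of box_rim between -0.003 and 0.0025 m and z of cover_edge_left in the frame of box_rim between -0.003 and 0.0025 m and z of cover_edge_right in the frame of box_rim between -0.003 and 0.0025 m and linear speed of each of cover, coupler below 0.02 m/s); the robot touches nothing.
It fails at once if the wooden block is moved more than 30 mm (distance of wood_block from where it was at the start of the episode above 0.03 m).
It fails at once if the roll of tape is moved more than 30 mm (distance of masking_tape from where it was at the start of the episode above 0.03 m).
It fails at once if the cream plug is moved more than 30 mm (distance of cream_plug from where it was at the start of the episode above 0.03 m).
It fails at once if the marker is moved more than 30 mm (distance of marker from where it was at the start of the episode above 0.03 m).
It also fails if it takes over 61 s, if anything falls off the work surface, if the arm or the gripper's body presses on something with over 40 N, if the wrist force passes 120 N, or if a joint passes its speed limit or range.

## Working session

There is one attempt and no reset: what is moved stays moved. The work goes in short steps, Python scripts to look and compute and a tool call to move; the robot and the scene stay as the last step left them, time stands still between calls to the robot, and variables do not carry over. Pictures are saved under pics/ and viewed, and the job is handed in when it is done.

Besides the shell and the picture viewer there is one more tool, called as name(argument=value, ...) on one line, values as JSON. move_arm: Moves the arm, as the interface text tells. Its arguments: {"type":"object","properties":{"targets":{"type":"array","items":{"type":"object","properties":{"fingers":{"type":"number"},"dx":{"type":"number"},"dy":{"type":"number"},"dz":{"type":"number"},"wx":{"type":"number"},"wy":{"type":"number"},"wz":{"type":"number"}}}},"force":{"type":"number"}},"required":["targets"]}

```bash
ls; mkdir -p pics; cat > h.py <<'E'
import numpy as np, cv2
from station import read_state, eyes, env
from scipy.spatial.transform import Rotation as R
def snap(n,f):
    im=np.asarray(eyes.get_image(n)); cv2.imwrite(f'pics/{f}.png',im[:,:,::-1]); return im
def cam(n,st=None):
    c=eyes.calibration(n); K=np.array(c['mtx'])
    if 'world_from_camera' in c: T=np.array(c['world_from_camera'])
    else:
        st=st or read_state(); W=np.eye(4); W[:3,:3]=R.from_rotvec(st['eef_rot']).as_matrix(); W[:3,3]=st['position']; T=W@np.array(c['T_tool_cam'])
    return K,T
def ray(n,px,z,KT=None):
    K,T=KT or cam(n); px=np.atleast_2d(px).astype(float)
    d=np.linalg.inv(K)@np.c_[px,np.ones(len(px))].T
    d=T[:3,:3]@(d*np.array([[1],[-1],[-1]])); o=T[:3,3:]
    s=(z-o[2])/d[2]; return (o+d*s).T
def proj(n,P,KT=None):
    K,T=KT or cam(n); P=np.atleast_2d(P)
    c=T[:3,:3].T@(P.T-T[:3,3:]); c=c*np.array([[1],[-1],[-1]]); p=K@c; return (p[:2]/p[2]).T
E
python3 - <<'E'
from h import *
s=read_state(); print(s)
for n in('side','top','wrist'):
    snap(n,n+'0'); print(eyes.calibration(n))
E
```

```text
pics
{'time_s': 0.0, 'qpos': array([ 1.12310446e+00,  2.64759842e-01,  1.60537484e+00, -1.43252800e-06,
        1.27373783e+00, -3.69186056e-02]), 'dq': array([ 0.00108452, -0.00043243, -0.00158515,  0.00104186, -0.00144118,
        0.00017475]), 'joint_efforts': array([ 2.55404186e-03, -5.02099729e+01, -3.56883824e+01,  7.31400750e-02,
        2.92336353e-02, -1.56344813e-04]), 'position': array([0.2692383 , 0.61818591, 0.23738308]), 'eef_rot': array([-0.64060191, -3.07502732,  0.0034765 ]), 'wrist_force': array([-0.67319263,  0.31430056, -0.46420513]), 'moment': array([-0.03257614, -0.00406686, -0.00429503]), 'grip_width': 0.088230971542201}
{'mtx': array([[533.7652633 ,   0.        , 319.98328794],
       [  0.        , 533.7652633 , 232.60826764],
       [  0.        ,   0.        ,   1.        ]]), 'world_from_camera': array([[-0.99776486,  0.02442985, -0.06219705,  0.46806135],
       [-0.06471495, -0.5852039 ,  0.80829968,  1.20660988],
       [-0.01665131,  0.81051809,  0.58547686,  0.90003035],
       [ 0.        ,  0.        ,  0.        ,  1.        ]])}
{'mtx': array([[60
[... 230 characters left out ...]
    [-0.99965745, -0.02267262,  0.01307427,  0.0321825 ],
       [ 0.01106983,  0.08638417,  0.9962004 ,  1.65826439],
       [ 0.        ,  0.        ,  0.        ,  1.        ]])}
{'mtx': array([[404.06118781,   0.        , 326.99190915],
       [  0.        , 404.06118781, 239.39970973],
       [  0.        ,   0.        ,   1.        ]]), 'T_tool_cam': array([[-4.29874072e-04,  9.53014394e-01,  3.02924709e-01,
         7.73811625e-02],
       [ 9.99999731e-01,  5.89521448e-04, -4.35581731e-04,
        -4.89484066e-05],
       [-5.93696272e-04,  3.02924440e-01, -9.53014392e-01,
        -1.45329468e-01],
       [ 0.00000000e+00,  0.00000000e+00,  0.00000000e+00,
         1.00000000e+00]])}
```

View pics/top0.png

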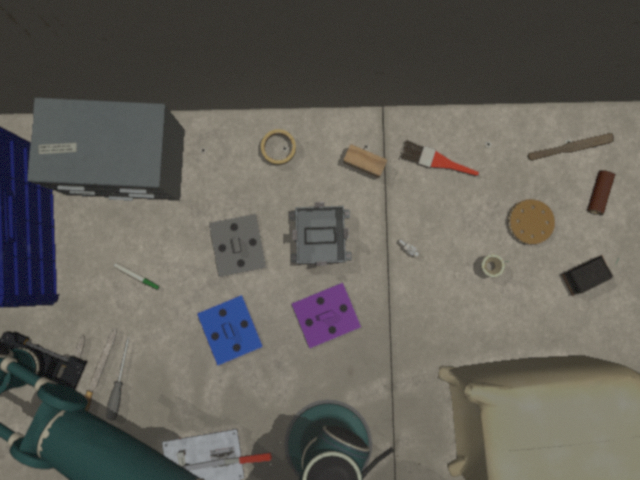

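View pics/side0.png

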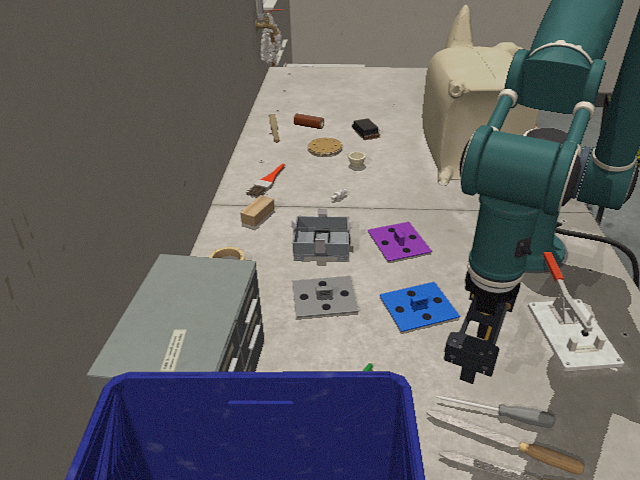

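View pics/wrist0.png

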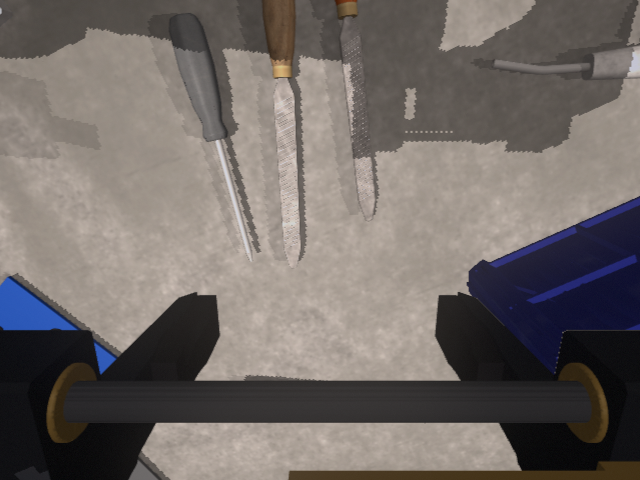

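Candidates for the cover in the top view: grey plate (238,246), blue (229,330), purple (326,316). The box is at (320,236). For the coupler there is only the light metal fitting at (408,248). I choose the grey plate and that fitting, and check both in a close crop.

```bash
python3 - <<'E'
from h import *
im=cv2.imread('pics/top0.png')
c=im[190:290,200:440]; cv2.imwrite('pics/crop0.png',cv2.resize(c,None,fx=3.3,fy=3.3,interpolation=cv2.INTER_CUBIC))
s=cv2.imread('pics/side0.png')[170:330,270:430]; cv2.imwrite('pics/crops.png',cv2.resize(s,None,fx=3.7,fy=3.7,interpolation=cv2.INTER_CUBIC))
for n,p,z in (('cover',(238,246),.0),('box',(320,236),.046),('coup',(408,248),.012)): print(n,ray('top',p,z))
E
```

```text
cover [[0.5348458  0.23330765 0.        ]]
box [[0.55306311 0.0096053  0.046     ]]
coup [[ 0.51792919 -0.22909003  0.012     ]]
```

View pics/crop0.png

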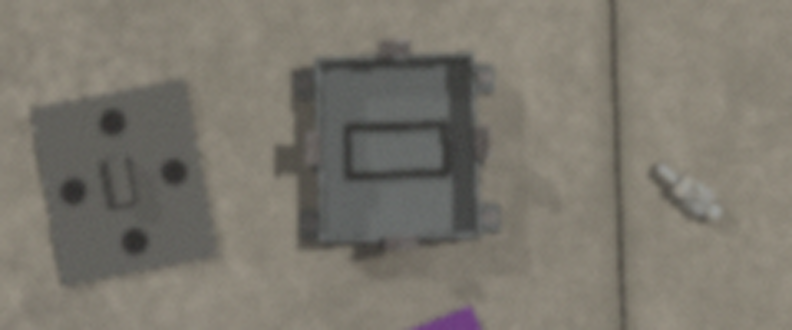

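View pics/crops.png

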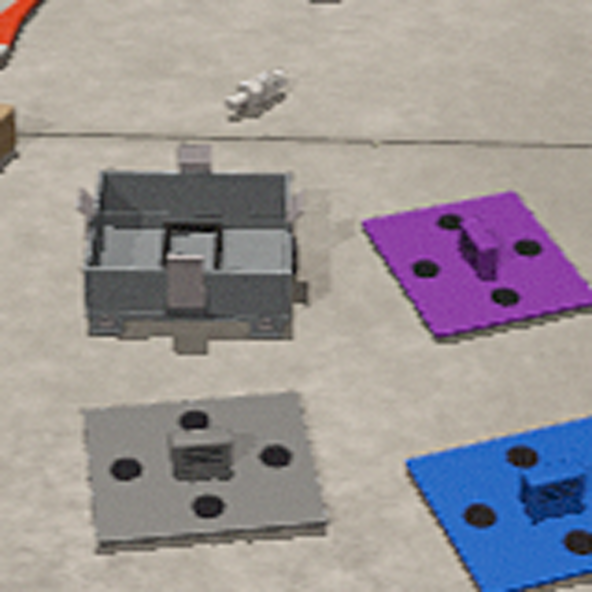

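The crop shows the grey cover with its rib and four black spots, the box with its cradle rectangle lengthwise along world y, and the coupler lying skew. Next I move over the box and look with the wrist camera.

move_arm(targets=[{"dx": 0.23, "dy": -0.56, "dz": 0.05, "wz": -1.16}, {"dx": 0.23, "dy": -0.56, "dz": 0.05, "wz": -1.16}, {"dx": 0.23, "dy": -0.56, "dz": 0.05, "wz": -1.16}, {"dx": 0.23, "dy": -0.56, "dz": 0.05, "wz": -1.16}, {"dx": 0.23, "dy": -0.56, "dz": 0.05, "wz": -1.16}, {"dx": 0.23, "dy": -0.56, "dz": 0.05, "wz": -1.16}, {"dx": 0.23, "dy": -0.56, "dz": 0.05, "wz": -1.16}, {"dx": 0.23, "dy": -0.56, "dz": 0.05, "wz": -1.16}, {"dx": 0.23, "dy": -0.56, "dz": 0.05, "wz": -1.16}, {"dx": 0.23, "dy": -0.56, "dz": 0.05, "wz": -1.16}])

```text
invalid input at $.targets[0]: expected keys fingers, dx, dy, dz, wx, wy, wz
```

move_arm(targets=[{"dx": 0.09, "dy": -0.24}, {"dx": 0.09, "dy": -0.24}, {"dx": 0.09, "dy": -0.24}, {"dx": 0.09, "dy": -0.24}, {"dx": 0.09, "dy": -0.24}, {"dx": 0.09, "dy": -0.24}, {"dx": 0.09, "dy": -0.24}])

```text
invalid input at $.targets[0]: expected keys fingers, dx, dy, dz, wx, wy, wz
```

move_arm(targets=[{"fingers": 1, "dx": 0.23, "dy": -0.56, "dz": 0.05, "wx": 0, "wy": 0, "wz": -1.16}, {"fingers": 1, "dx": 0.23, "dy": -0.56, "dz": 0.05, "wx": 0, "wy": 0, "wz": -1.16}, {"fingers": 1, "dx": 0.23, "dy": -0.56, "dz": 0.05, "wx": 0, "wy": 0, "wz": -1.16}, {"fingers": 1, "dx": 0.23, "dy": -0.56, "dz": 0.05, "wx": 0, "wy": 0, "wz": -1.16}, {"fingers": 1, "dx": 0.23, "dy": -0.56, "dz": 0.05, "wx": 0, "wy": 0, "wz": -1.16}, {"fingers": 1, "dx": 0.23, "dy": -0.56, "dz": 0.05, "wx": 0, "wy": 0, "wz": -1.16}, {"fingers": 1, "dx": 0.23, "dy": -0.56, "dz": 0.05, "wx": 0, "wy": 0, "wz": -1.16}, {"fingers": 1, "dx": 0.23, "dy": -0.56, "dz": 0.05, "wx": 0, "wy": 0, "wz": -1.16}, {"fingers": 1, "dx": 0.23, "dy": -0.56, "dz": 0.05, "wx": 0, "wy": 0, "wz": -1.16}, {"fingers": 1, "dx": 0.23, "dy": -0.56, "dz": 0.05, "wx": 0, "wy": 0, "wz": -1.16}])

```text
time_s: 1.15
position: [0.459, 0.1559, 0.28]
eef_rot: [2.221, 2.222, 0.0]
wrist_force: [1.6, 0.8, -1.0]
grip_width: 0.0881
```

```bash
python3 - <<'E'
from h import *
snap('wrist','w1');snap('top','t1')
E
```

```text
(no output)
```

View pics/w1.png

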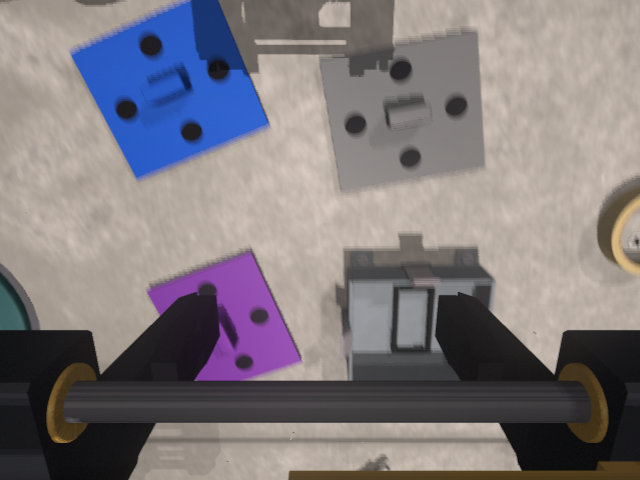

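The wrist view shows the grey cover whole, with spots at (401,70), (456,106), (356,124) and (410,158). The box mouth is at (420,320) and the black cradle frame at (412,318).

```bash
python3 - <<'E'
from h import *
im=cv2.imread('pics/w1.png'); KT=cam('wrist')
g=cv2.cvtColor(im,cv2.COLOR_BGR2GRAY)
def blobs(x0,y0,x1,y1,th,amin,amax):
    n,l,s,c=cv2.connectedComponentsWithStats((g[y0:y1,x0:x1]<th).astype(np.uint8))
    return [(c[i]+[x0,y0],s[i,4]) for i in range(1,n) if amin<s[i,4]<amax]
b=blobs(340,50,475,180,62,200,900)
P=[]
for c,a in b: p=ray('wrist',c,.008,KT)[0]; P.append(p); print(c,a,p)
P=np.array(P)
D=np.linalg.norm(P[:,None]-P[None],axis=2); print(D.round(4)); print('centre',P.mean(0))
# edges of cover
c=im[220:390,320:520]; cv2.imwrite('pics/wc.png',cv2.resize(c,None,fx=4,fy=3.5))
E
```

```text
[400.04248366  69.93137255] 306 [0.53322022 0.26743846 0.008     ]
[455.91512915 106.01107011] 271 [0.58966334 0.23422183 0.008     ]
[355.07392996 124.21011673] 257 [0.49085979 0.21777446 0.008     ]
[409.86521739 157.63913043] 230 [0.54717345 0.18455419 0.008     ]
[[0.     0.0655 0.0653 0.0841]
 [0.0655 0.     0.1002 0.0654]
 [0.0653 0.1002 0.     0.0654]
 [0.0841 0.0654 0.0654 0.    ]]
centre [0.5402292  0.22599723 0.008     ]
```

View pics/wc.png

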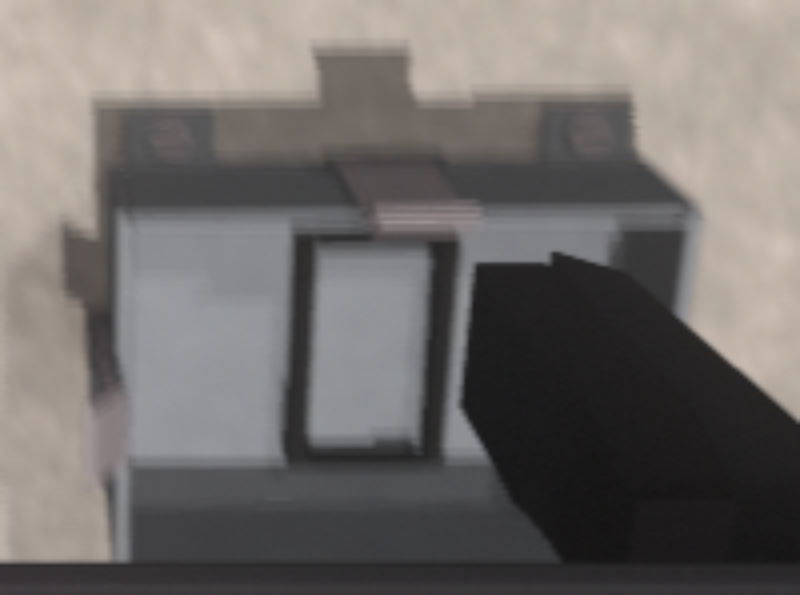

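```bash
python3 - <<'E'
from h import *
KT=cam('wrist')
q=np.array([(293,233),(458,236),(285,462),(441,460)],float)/[4,3.5]+[320,220]
P=ray('wrist',q,.014,KT); print(P.round(4),P.mean(0).round(4)); print(P[1]-P[0],P[3]-P[2],P[0]-P[2],P[1]-P[3])
q=np.array([(112,208),(697,212)],float)/[4,3.5]+[320,220]
P=ray('wrist',q,.046,KT); print('rim left outer',P.round(4),P.mean(0),np.linalg.norm(P[1]-P[0]))
# top spots
im=cv2.imread('pics/top0.png');g=cv2.cvtColor(im,cv2.COLOR_BGR2GRAY)
n,l,s,c=cv2.connectedComponentsWithStats((g[205:280,205:270]<62).astype(np.uint8))
P=[]
for i in range(1,n):
    if s[i,4]>15: p=ray('top',c[i]+[205,205],.008)[0];P.append(p);print(c[i]+[205,205],s[i,4],p)
print('top centre',np.mean(P,0))
im=cv2.imread('pics/t1.png')[180:300,260:440]; cv2.imwrite('pics/t1c.png',cv2.resize(im,None,fx=4.4,fy=4.4,interpolation=cv2.INTER_CUBIC))
E
```

```text
[[ 0.5352  0.044   0.014 ]
 [ 0.5812  0.0426  0.014 ]
 [ 0.5365 -0.0398  0.014 ]
 [ 0.5822 -0.0394  0.014 ]] [0.5588 0.0018 0.014 ]
[ 0.04594079 -0.00142261  0.        ] [0.04577336 0.00037532 0.        ] [-0.00120602  0.0838186   0.        ] [-0.00103858  0.08202067  0.        ]
rim left outer [[0.4831 0.0669 0.046 ]
 [0.6324 0.0644 0.046 ]] [0.55775475 0.06564123 0.046     ] 0.14927356351010357
[233.5483871  226.58064516] 31 [0.58752514 0.24379224 0.008     ]
[252.36666667 241.63333333] 30 [0.5452473  0.19321367 0.008     ]
[221.58064516 247.5483871 ] 31 [0.53105049 0.27687443 0.008     ]
[240.4516129  262.58064516] 31 [0.48906084 0.22625475 0.008     ]
top centre [0.53822094 0.23503377 0.008     ]
```

View pics/t1c.png

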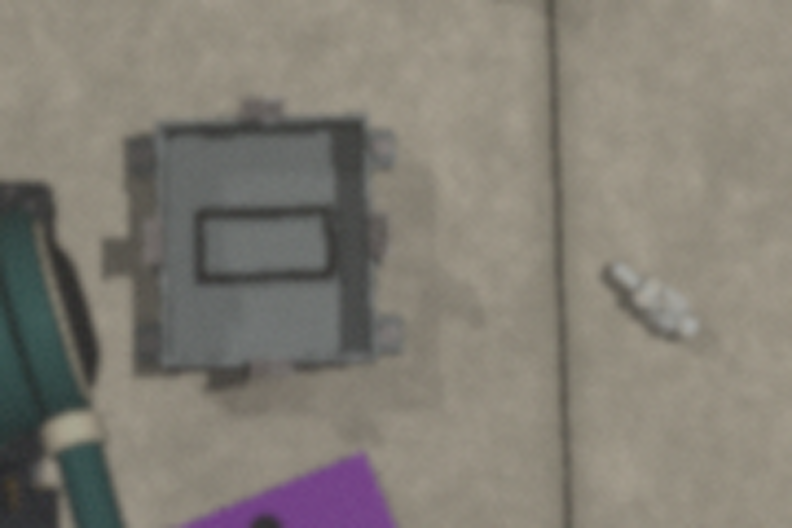

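```bash
python3 - <<'E'
from h import *
s=read_state(); print(s['time_s'],s['position'],s['eef_rot'],s['dq'])
E
```

```text
1.25 [0.46081068 0.15282735 0.28044578] [ 2.22734795e+00  2.21160231e+00 -1.10017983e-04] [8.39399293e-02 6.88191850e-03 1.02826330e-02 6.61263332e-02
 1.09777017e-05 6.98827017e-02]
```

move_arm(targets=[{"fingers": 1, "dx": 0.06, "dy": -0.38, "dz": -0.06, "wx": 0, "wy": 0, "wz": -0.6}, {"fingers": 1, "dx": 0.06, "dy": -0.38, "dz": -0.06, "wx": 0, "wy": 0, "wz": -0.6}, {"fingers": 1, "dx": 0.06, "dy": -0.38, "dz": -0.06, "wx": 0, "wy": 0, "wz": -0.6}, {"fingers": 1, "dx": 0.06, "dy": -0.38, "dz": -0.06, "wx": 0, "wy": 0, "wz": -0.6}, {"fingers": 1, "dx": 0.06, "dy": -0.38, "dz": -0.06, "wx": 0, "wy": 0, "wz": -0.6}, {"fingers": 1, "dx": 0.06, "dy": -0.38, "dz": -0.06, "wx": 0, "wy": 0, "wz": -0.6}, {"fingers": 1, "dx": 0.06, "dy": -0.38, "dz": -0.06, "wx": 0, "wy": 0, "wz": -0.6}, {"fingers": 1, "dx": 0.06, "dy": -0.38, "dz": -0.06, "wx": 0, "wy": 0, "wz": -0.6}, {"fingers": 1, "dx": 0.06, "dy": -0.38, "dz": -0.06, "wx": 0, "wy": 0, "wz": -0.6}, {"fingers": 1, "dx": 0.06, "dy": -0.38, "dz": -0.06, "wx": 0, "wy": 0, "wz": -0.6}])

```text
time_s: 2.25
position: [0.5186, -0.2219, 0.219]
eef_rot: [-2.778, -1.463, 0.001]
wrist_force: [-0.1, 1.1, -0.1]
grip_width: 0.0881
```

move_arm(targets=[{"fingers": 1, "dx": 0, "dy": 0, "dz": 0, "wx": 0, "wy": 0, "wz": 0}, {"fingers": 1, "dx": 0, "dy": 0, "dz": 0, "wx": 0, "wy": 0, "wz": 0}, {"fingers": 1, "dx": 0, "dy": 0, "dz": 0, "wx": 0, "wy": 0, "wz": 0}])

```text
time_s: 2.55
position: [0.5191, -0.2208, 0.2203]
eef_rot: [2.777, 1.468, 0.001]
wrist_force: [0.5, 0.3, -0.5]
grip_width: 0.0879
```

```bash
python3 - <<'E'
from h import *
s=read_state(); print(s['time_s'],s['position'],s['eef_rot'],s['dq'].round(3))
im=snap('wrist','w2')
hsv=cv2.cvtColor(im,cv2.COLOR_RGB2HSV)
np.save('s2.npy',s,allow_pickle=True)
E
```

```text
2.55 [ 0.51907839 -0.22077599  0.22027275] [2.77707768e+00 1.46805419e+00 7.88557488e-04] [-0.005  0.001 -0.002 -0.002  0.001 -0.003]
```

View pics/w2.png

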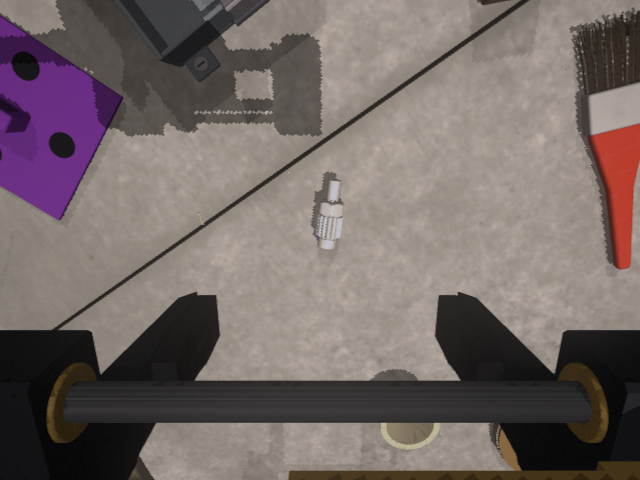

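The coupler is at (331,215), from its thin nose at (334,181) to its rear at (328,248). It is nearly upright in the image.

```bash
python3 - <<'E'
from h import *
s=np.load('s2.npy',allow_pickle=True).item(); KT=cam('wrist',s)
im=cv2.imread('pics/w2.png'); hsv=cv2.cvtColor(im,cv2.COLOR_BGR2HSV)
roi=im[160:270,290:370]; cv2.imwrite('pics/w2c.png',cv2.resize(roi,None,fx=5,fy=5,interpolation=cv2.INTER_CUBIC))
m=((hsv[160:270,290:370,1]<22)&(hsv[160:270,290:370,2]>110)).astype(np.uint8)
n,l,st,c=cv2.connectedComponentsWithStats(m)
m=cv2.morphologyEx(m,cv2.MORPH_CLOSE,np.ones((5,5)));n,l,st,c=cv2.connectedComponentsWithStats(m); i=1+st[1:,4].argmax(); print(st[i],c[i]+[290,160])
pts=np.argwhere(l==i)[:,::-1].astype(np.float32)+[290,160]; 
r=cv2.minAreaRect(pts.astype(np.float32)); print(r)
b=cv2.boxPoints(r); print(b, ray('wrist',b,.012,KT)); P=ray('wrist',[r[0]],.012,KT);print('centre',P)
e=ray('wrist',[(334.5,181),(328,248)],.012,KT); print(e, e.mean(0),np.linalg.norm(e[0]-e[1]), np.degrees(np.arctan2(*(e[0]-e[1])[[1,0]])))
Y=R.from_rotvec(s['eef_rot']).as_matrix()[:,1]; print('jaw ang',np.degrees(np.arctan2(Y[1],Y[0])))
print('tcp ground px',proj('wrist',[[*s['position'][:2],.012]],KT))
for p in ((407.5,248),): print(ray('top',p,.012))
# also box corner visible: screw tab etc
E
```

```text
[  26   20   27   70 1261] [329.8961142  217.63996828]
((330.25390625, 214.46923828125), (25.427120208740234, 69.08734130859375), 7.125016689300537)
[[313.3539  247.16924]
 [321.92313 178.6154 ]
 [347.1539  181.76924]
 [338.5847  250.32307]] [[ 0.48661653 -0.24816237  0.012     ]
 [ 0.52909332 -0.20036898  0.012     ]
 [ 0.54583059 -0.21514477  0.012     ]
 [ 0.50415666 -0.2638604   0.012     ]]
centre [[ 0.51696945 -0.23123766  0.012     ]]
[[ 0.53702682 -0.20831859  0.012     ]
 [ 0.49733775 -0.25645754  0.012     ]] [ 0.51718228 -0.23238807  0.012     ] 0.06239055411038956 50.495477268992786
jaw ang -34.27521143487041
tcp ground px [[325.631017   203.77347908]]
[[ 0.51796041 -0.22772992  0.012     ]]
```

View pics/w2c.png

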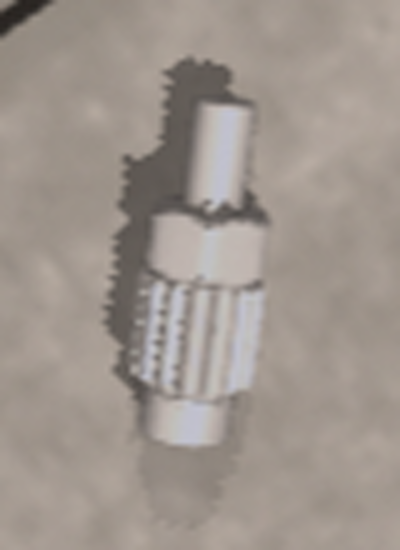

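move_arm(targets=[{"fingers": 1, "dx": -0.0044, "dy": -0.0146, "dz": -0.05, "wx": 0, "wy": 0, "wz": -0.09}, {"fingers": 1, "dx": -0.0044, "dy": -0.0146, "dz": -0.1, "wx": 0, "wy": 0, "wz": -0.09}, {"fingers": 1, "dx": -0.0044, "dy": -0.0146, "dz": -0.14, "wx": 0, "wy": 0, "wz": -0.09}, {"fingers": 0.7, "dx": -0.0044, "dy": -0.0146, "dz": -0.16, "wx": 0, "wy": 0, "wz": -0.09}, {"fingers": 0.7, "dx": -0.0044, "dy": -0.0146, "dz": -0.16, "wx": 0, "wy": 0, "wz": -0.09}, {"fingers": 0.7, "dx": -0.0044, "dy": -0.0146, "dz": -0.16, "wx": 0, "wy": 0, "wz": -0.09}, {"fingers": 0.7, "dx": -0.0044, "dy": -0.0146, "dz": -0.16, "wx": 0, "wy": 0, "wz": -0.09}])

```text
time_s: 3.3
position: [0.5163, -0.2373, 0.0621]
eef_rot: [2.839, 1.339, 0.004]
wrist_force: [0.4, -0.4, 0.2]
grip_width: 0.0622
```

```bash
python3 - <<'E'
from h import *
s=read_state(); print(s['time_s'],s['position'],s['eef_rot'],s['dq'].round(3))
Y=R.from_rotvec(s['eef_rot']).as_matrix()[:,1]; print('jaw ang',np.degrees(np.arctan2(Y[1],Y[0])))
KT=cam('wrist',s)
im=snap('wrist','w3')
print(proj('wrist',[[.5172,-.2324,.012],[*s['position'][:2],.012]],KT))
E
```

```text
3.3 [ 0.51625102 -0.23728915  0.06211937] [2.83875001 1.33857906 0.00376568] [-0.001 -0.009 -0.006  0.    -0.002 -0.002]
jaw ang -39.50875764346324
[[319.80501302 262.59568752]
 [324.42554882 270.46098408]]
```

View pics/w3.png

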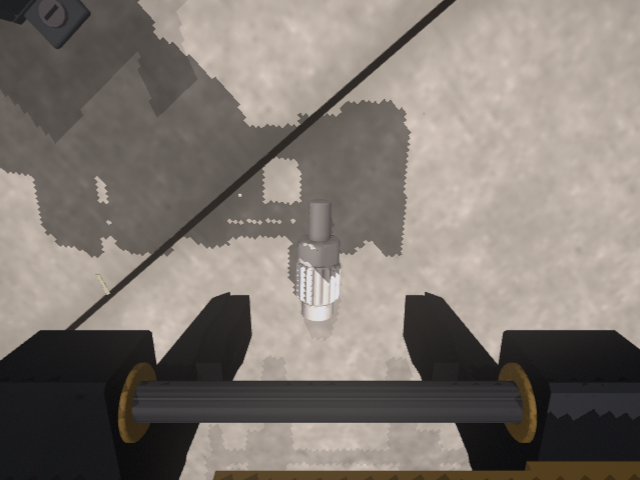

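move_arm(force=25, targets=[{"fingers": 0.7, "dx": -0.0016, "dy": 0.0019, "dz": -0.03, "wx": 0, "wy": 0, "wz": 0}, {"fingers": 0.7, "dx": -0.0016, "dy": 0.0019, "dz": -0.05, "wx": 0, "wy": 0, "wz": 0}, {"fingers": 0.7, "dx": -0.0016, "dy": 0.0019, "dz": -0.054, "wx": 0, "wy": 0, "wz": 0}, {"fingers": 0.7, "dx": -0.0016, "dy": 0.0019, "dz": -0.054, "wx": 0, "wy": 0, "wz": 0}, {"fingers": 0.15, "dx": -0.0016, "dy": 0.0019, "dz": -0.054, "wx": 0, "wy": 0, "wz": 0}, {"fingers": 0.15, "dx": -0.0016, "dy": 0.0019, "dz": -0.054, "wx": 0, "wy": 0, "wz": 0}, {"fingers": 0.15, "dx": -0.0016, "dy": 0.0019, "dz": -0.054, "wx": 0, "wy": 0, "wz": 0}, {"fingers": 0.15, "dx": -0.0016, "dy": 0.0019, "dz": -0.054, "wx": 0, "wy": 0, "wz": 0}, {"fingers": 0.15, "dx": -0.0016, "dy": 0.0019, "dz": -0.054, "wx": 0, "wy": 0, "wz": 0}, {"fingers": 0.15, "dx": -0.0016, "dy": 0.0019, "dz": -0.054, "wx": 0, "wy": 0, "wz": 0}])

```text
time_s: 4.35
position: [0.513, -0.2349, 0.0062]
eef_rot: [2.842, 1.339, 0.0]
wrist_force: [-0.1, -0.5, 2.1]
grip_width: 0.0231
```

move_arm(targets=[{"fingers": 0.15, "dx": 0, "dy": 0, "dz": 0.03, "wx": 0, "wy": 0, "wz": 0}, {"fingers": 0.15, "dx": 0, "dy": 0, "dz": 0.08, "wx": 0, "wy": 0, "wz": 0}, {"fingers": 0.15, "dx": 0, "dy": 0, "dz": 0.13, "wx": 0, "wy": 0, "wz": 0}, {"fingers": 0.15, "dx": 0.044, "dy": 0.24, "dz": 0.17, "wx": 0, "wy": 0, "wz": 0.67}, {"fingers": 0.15, "dx": 0.044, "dy": 0.24, "dz": 0.17, "wx": 0, "wy": 0, "wz": 0.67}, {"fingers": 0.15, "dx": 0.044, "dy": 0.24, "dz": 0.17, "wx": 0, "wy": 0, "wz": 0.67}, {"fingers": 0.15, "dx": 0.044, "dy": 0.24, "dz": 0.17, "wx": 0, "wy": 0, "wz": 0.67}, {"fingers": 0.15, "dx": 0.044, "dy": 0.24, "dz": 0.17, "wx": 0, "wy": 0, "wz": 0.67}, {"fingers": 0.15, "dx": 0.044, "dy": 0.24, "dz": 0.17, "wx": 0, "wy": 0, "wz": 0.67}, {"fingers": 0.15, "dx": 0.044, "dy": 0.24, "dz": 0.17, "wx": 0, "wy": 0, "wz": 0.67}])

```text
time_s: 5.35
position: [0.5567, 0.0062, 0.1757]
eef_rot: [2.241, 2.202, -0.001]
wrist_force: [0.0, 0.5, -1.1]
grip_width: 0.0229
```

move_arm(targets=[{"fingers": 0.15, "dx": 0, "dy": 0, "dz": 0, "wx": 0, "wy": 0, "wz": 0}, {"fingers": 0.15, "dx": 0, "dy": 0, "dz": 0, "wx": 0, "wy": 0, "wz": 0}, {"fingers": 0.15, "dx": 0, "dy": 0, "dz": 0, "wx": 0, "wy": 0, "wz": 0}, {"fingers": 0.15, "dx": 0, "dy": 0, "dz": 0, "wx": 0, "wy": 0, "wz": 0}])

```text
time_s: 5.75
position: [0.5566, 0.0041, 0.1756]
eef_rot: [-2.245, -2.197, 0.001]
wrist_force: [0.4, -0.5, -1.3]
grip_width: 0.0231
```

```bash
python3 - <<'E'
from h import *
s=read_state(); print(s['time_s'],s['position'],s['eef_rot'],s['dq'].round(3),s['wrist_force'])
Y=R.from_rotvec(s['eef_rot']).as_matrix()[:,1]; print('jaw ang',np.degrees(np.arctan2(Y[1],Y[0])))
np.save('s4.npy',s,allow_pickle=True)
im=snap('wrist','w4')
E
```

```text
5.75 [0.55663889 0.00411225 0.17558354] [-2.24537364e+00 -2.19676375e+00  6.47103260e-04] [ 0.007  0.    -0.004  0.001  0.001  0.002] [ 0.36643079 -0.5268497  -1.32324557]
jaw ang -1.2539155609455093
```

View pics/w4.png

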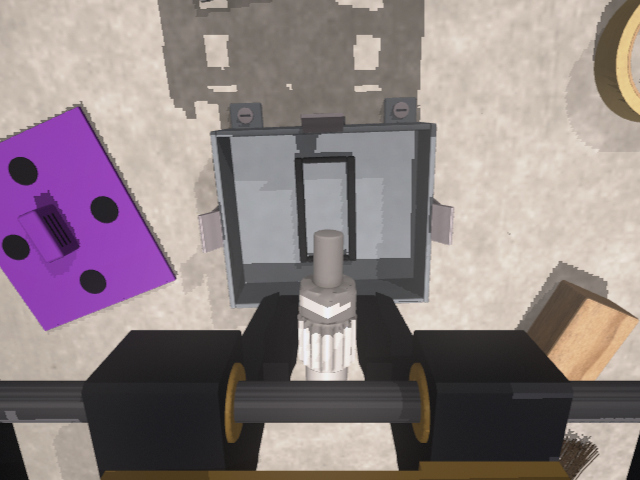

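The box is seen whole, with outer rim corners about (211,131), (435,123), (231,306) and (428,302) and the cradle frame at (297–355,157–260). The coupler is held with its nose toward +y. I zoom for exact corners.

```bash
python3 - <<'E'
import cv2
im=cv2.imread('pics/w4.png')[110:320,195:460]; cv2.imwrite('pics/w4c.png',cv2.resize(im,None,fx=3,fy=2.8,interpolation=cv2.INTER_CUBIC))
E
```

```text
(no output)
```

View pics/w4c.png

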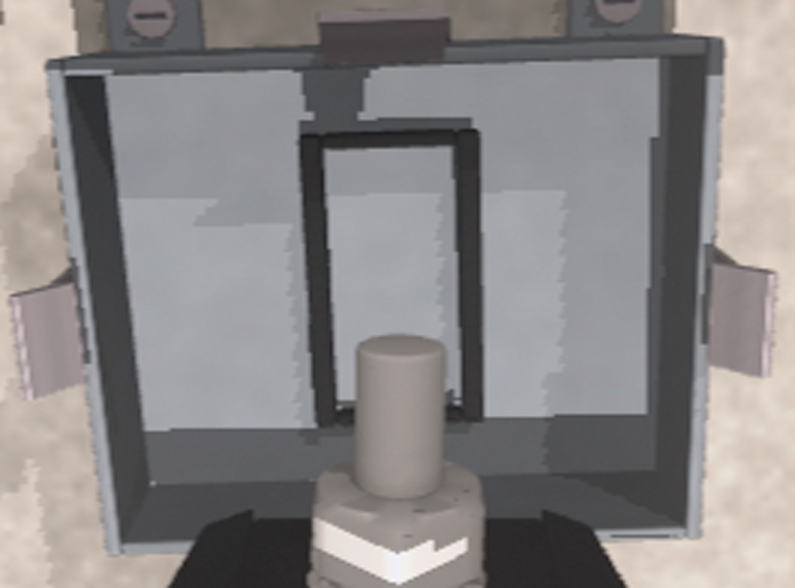

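```bash
python3 - <<'E'
from h import *
s=np.load('s4.npy',allow_pickle=True).item(); KT=cam('wrist',s)
f=lambda q: np.array(q,float)/[3,2.8]+[195,110]
def rep(n,q,z):
    P=ray('wrist',f(q),z,KT)[:,:2]; print(n,P.round(4).tolist(),'c',P.mean(0).round(4),'x-sides',(P[1]-P[0]).round(4),(P[3]-P[2]).round(4),'y',(P[0]-P[2]).round(4),(P[1]-P[3]).round(4))
rep('rim outer',[(48,65),(722,40),(110,553),(698,538)],.046)
rep('cradle outer top',[(301,135),(480,130),(318,427),(482,420)],.014)
rep('floor',[(106,75),(660,57),(149,484),(655,471)],.006)
e=ray('wrist',[f((400,345))],.175+.012,KT); print(s['position'])
E
```

```text
rim outer [[0.4827, 0.07], [0.6304, 0.0724], [0.4844, -0.0573], [0.632, -0.0561]] c [0.5574 0.0072] x-sides [0.1477 0.0024] [0.1476 0.0012] y [-0.0017  0.1274] [-0.0016  0.1285]
cradle outer top [[0.535, 0.0491], [0.5797, 0.0494], [0.5357, -0.0344], [0.5801, -0.0332]] c [0.5576 0.0077] x-sides [0.0447 0.0003] [0.0444 0.0012] y [-0.0008  0.0835] [-0.0004  0.0827]
floor [[0.4859, 0.0653], [0.6254, 0.0669], [0.4866, -0.0548], [0.6292, -0.0537]] c [0.5568 0.0059] x-sides [0.1395 0.0016] [0.1426 0.0011] y [-0.0008  0.1201] [-0.0038  0.1206]
[0.55663889 0.00411225 0.17558354]
```

move_arm(targets=[{"fingers": 0.15, "dx": 0.0008, "dy": -0.0015, "dz": -0.04, "wx": 0, "wy": 0, "wz": 0.034}, {"fingers": 0.15, "dx": 0.0008, "dy": -0.0015, "dz": -0.08, "wx": 0, "wy": 0, "wz": 0.034}, {"fingers": 0.15, "dx": 0.0008, "dy": -0.0015, "dz": -0.11, "wx": 0, "wy": 0, "wz": 0.034}, {"fingers": 0.15, "dx": 0.0008, "dy": -0.0015, "dz": -0.135, "wx": 0, "wy": 0, "wz": 0.034}, {"fingers": 0.15, "dx": 0.0008, "dy": -0.0015, "dz": -0.15, "wx": 0, "wy": 0, "wz": 0.034}, {"fingers": 0.15, "dx": 0.0008, "dy": -0.0015, "dz": -0.155, "wx": 0, "wy": 0, "wz": 0.034}, {"fingers": 0.15, "dx": 0.0008, "dy": -0.0015, "dz": -0.155, "wx": 0, "wy": 0, "wz": 0.034}, {"fingers": 0.15, "dx": 0.0008, "dy": -0.0015, "dz": -0.155, "wx": 0, "wy": 0, "wz": 0.034}])

```text
time_s: 6.6
position: [0.559, 0.0036, 0.0222]
eef_rot: [2.205, 2.236, 0.003]
wrist_force: [0.4, -0.4, -0.6]
grip_width: 0.0229
```

move_arm(targets=[{"fingers": 0.15, "dx": -0.0016, "dy": -0.001, "dz": -0.003, "wx": 0, "wy": 0, "wz": 0}, {"fingers": 0.15, "dx": -0.0016, "dy": -0.001, "dz": -0.0065, "wx": 0, "wy": 0, "wz": 0}, {"fingers": 0.15, "dx": -0.0016, "dy": -0.001, "dz": -0.0065, "wx": 0, "wy": 0, "wz": 0}, {"fingers": 0.15, "dx": -0.0016, "dy": -0.001, "dz": -0.0065, "wx": 0, "wy": 0, "wz": 0}])

```text
time_s: 7.0
position: [0.5561, 0.0027, 0.0145]
eef_rot: [2.206, 2.237, 0.0]
wrist_force: [-0.0, 1.0, -1.8]
grip_width: 0.0228
```

move_arm(targets=[{"fingers": 0.35, "dx": 0.0005, "dy": 0, "dz": 0.001, "wx": 0, "wy": 0, "wz": 0}, {"fingers": 0.45, "dx": 0.0005, "dy": 0, "dz": 0.001, "wx": 0, "wy": 0, "wz": 0}, {"fingers": 0.45, "dx": 0.0005, "dy": 0, "dz": 0.001, "wx": 0, "wy": 0, "wz": 0}, {"fingers": 0.45, "dx": 0, "dy": 0, "dz": 0.03, "wx": 0, "wy": 0, "wz": 0}, {"fingers": 0.45, "dx": 0, "dy": 0, "dz": 0.08, "wx": 0, "wy": 0, "wz": 0}, {"fingers": 0.6, "dx": 0, "dy": 0, "dz": 0.13, "wx": 0, "wy": 0, "wz": 0}, {"fingers": 1, "dx": 0, "dy": 0, "dz": 0.16, "wx": 0, "wy": 0, "wz": 0}, {"fingers": 1, "dx": 0, "dy": 0, "dz": 0.16, "wx": 0, "wy": 0, "wz": 0}, {"fingers": 1, "dx": 0, "dy": 0, "dz": 0.16, "wx": 0, "wy": 0, "wz": 0}, {"fingers": 1, "dx": 0, "dy": 0, "dz": 0.16, "wx": 0, "wy": 0, "wz": 0}])

```text
time_s: 8.0
position: [0.5547, 0.0027, 0.1725]
eef_rot: [-2.204, -2.235, 0.003]
wrist_force: [-0.1, 0.8, 0.5]
grip_width: 0.0776
```

```bash
python3 - <<'E'
from h import *
s=read_state(); print(s['time_s'],s['position'],s['eef_rot'],s['dq'].round(3),s['wrist_force'])
np.save('s5.npy',s,allow_pickle=True)
im=snap('wrist','w5')
E
```

```text
8.0 [0.55470955 0.00272817 0.17252776] [-2.20420348 -2.23531404  0.00333827] [ 0.001  0.015  0.011  0.001  0.001 -0.001] [-0.0569665   0.83497605  0.53963071]
```

View pics/w5.png

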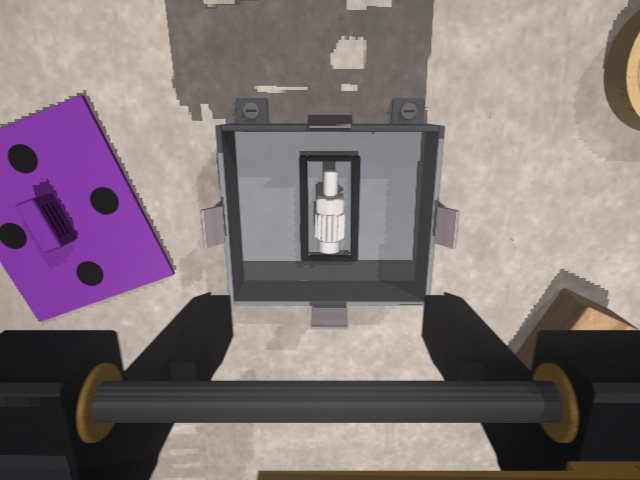

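Step 1 holds: the coupler lies centred in the cradle at (329,212), clear of the fingers. Next, the cover.

move_arm(targets=[{"fingers": 1, "dx": -0.014, "dy": 0.227, "dz": 0.02, "wx": 0, "wy": 0, "wz": 1.724}, {"fingers": 1, "dx": -0.014, "dy": 0.227, "dz": 0.02, "wx": 0, "wy": 0, "wz": 1.724}, {"fingers": 1, "dx": -0.014, "dy": 0.227, "dz": 0.02, "wx": 0, "wy": 0, "wz": 1.724}, {"fingers": 1, "dx": -0.014, "dy": 0.227, "dz": 0.02, "wx": 0, "wy": 0, "wz": 1.724}, {"fingers": 1, "dx": -0.014, "dy": 0.227, "dz": 0.02, "wx": 0, "wy": 0, "wz": 1.724}, {"fingers": 1, "dx": -0.014, "dy": 0.227, "dz": 0.02, "wx": 0, "wy": 0, "wz": 1.724}, {"fingers": 1, "dx": -0.014, "dy": 0.227, "dz": 0.02, "wx": 0, "wy": 0, "wz": 1.724}, {"fingers": 1, "dx": -0.014, "dy": 0.227, "dz": 0.02, "wx": 0, "wy": 0, "wz": 1.724}, {"fingers": 1, "dx": -0.014, "dy": 0.227, "dz": 0.02, "wx": 0, "wy": 0, "wz": 1.724}, {"fingers": 1, "dx": -0.014, "dy": 0.227, "dz": 0.02, "wx": 0, "wy": 0, "wz": 1.724}])

```text
time_s: 9.05
position: [0.5408, 0.2293, 0.1917]
eef_rot: [-0.079, -3.136, 0.003]
wrist_force: [-0.2, 0.4, -0.7]
grip_width: 0.0883
```

move_arm(targets=[{"fingers": 1, "dx": 0, "dy": 0, "dz": 0, "wx": 0, "wy": 0, "wz": 0.225}, {"fingers": 1, "dx": 0, "dy": 0, "dz": 0, "wx": 0, "wy": 0, "wz": 0.225}, {"fingers": 1, "dx": 0, "dy": 0, "dz": 0, "wx": 0, "wy": 0, "wz": 0.225}, {"fingers": 1, "dx": 0, "dy": 0, "dz": 0, "wx": 0, "wy": 0, "wz": 0.225}, {"fingers": 1, "dx": 0, "dy": 0, "dz": 0, "wx": 0, "wy": 0, "wz": 0.225}])

```text
time_s: 9.55
position: [0.5417, 0.2295, 0.1934]
eef_rot: [0.262, -3.129, 0.001]
wrist_force: [-0.9, 0.3, 0.0]
grip_width: 0.0878
```

```bash
python3 - <<'E'
from h import *
s=read_state(); print(s['time_s'],s['position'],s['eef_rot'],s['dq'].round(3),s['qpos'].round(2))
Y=R.from_rotvec(s['eef_rot']).as_matrix()[:,1]; print('jaw ang',np.degrees(np.arctan2(Y[1],Y[0])))
np.save('s6.npy',s,allow_pickle=True)
im=snap('wrist','w6')
s5=np.load('s5.npy',allow_pickle=True).item()
i5=cv2.imread('pics/w5.png')[105:335,190:465]; cv2.imwrite('pics/w5c.png',cv2.resize(i5,None,fx=2.9,fy=2.6,interpolation=cv2.INTER_CUBIC))
E
```

```text
9.55 [0.54165978 0.2295049  0.19339961] [ 2.61563686e-01 -3.12915574e+00  6.59685366e-04] [-0.    -0.008 -0.007  0.     0.002 -0.004] [ 0.36  0.14  1.84  0.    1.17 -1.38]
jaw ang 99.55641593458708
```

View pics/w6.png

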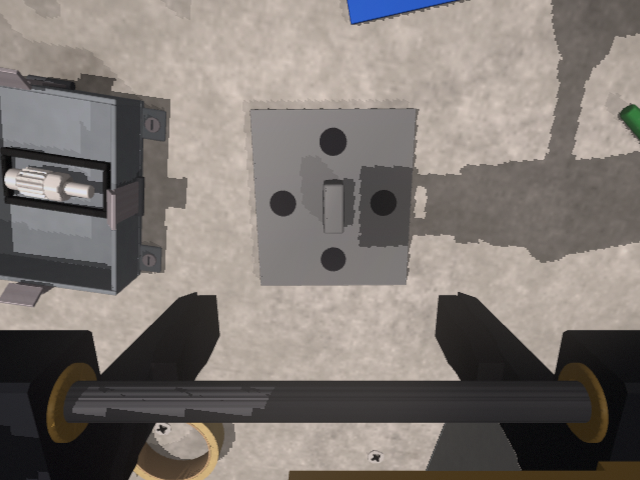

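View pics/w5c.png

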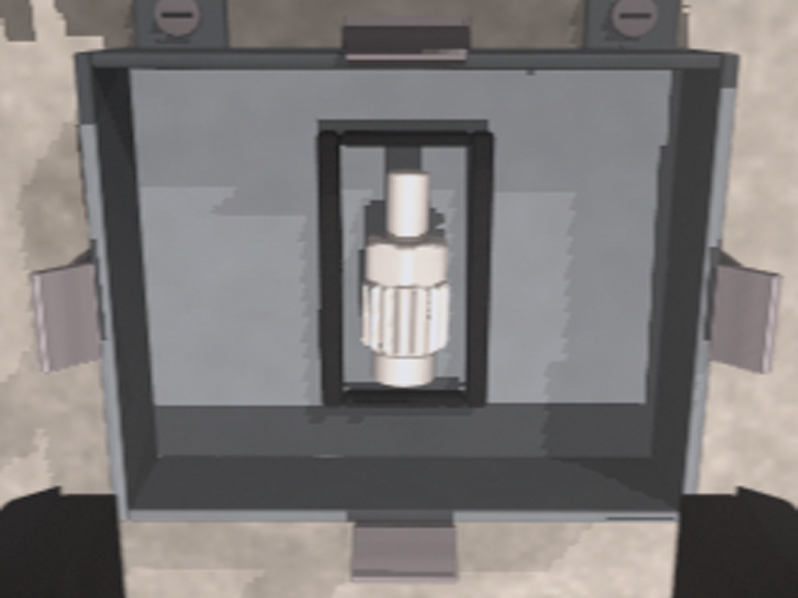

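The wrist view shows the cover square to the jaws, with spots at (333,141), (283,203), (384,202) and (333,259) and the rib at (333,206).

```bash
python3 - <<'E'
from h import *
s=np.load('s6.npy',allow_pickle=True).item(); KT=cam('wrist',s)
im=cv2.imread('pics/w6.png'); g=cv2.cvtColor(im,cv2.COLOR_BGR2GRAY)
P=[]
n,l,st,c=cv2.connectedComponentsWithStats((g[115:278,260:408]<50).astype(np.uint8))
for i in range(1,n):
    if 300<st[i,4]<900: q=c[i]+[260,115]; P.append(ray('wrist',[q],.008,KT)[0]); print(q,st[i,4],P[-1].round(4))
P=np.array(P); print('cover c',P.mean(0)); print(np.linalg.norm(P[:,None]-P[None],axis=2).round(4))
# rib top centre
q=np.array([(324,180),(342,180),(325,233),(343,233)]); rp=ray('wrist',q,.032,KT);print('rib',rp.round(4).tolist(),rp.mean(0))
for i in range(len(P)):
  for j in range(i):
    d=P[i]-P[j]; print(np.linalg.norm(d).round(3),np.degrees(np.arctan2(d[1],d[0])).round(2))
s=np.load('s5.npy',allow_pickle=True).item(); KT=cam('wrist',s)
f=lambda q: np.array(q,float)/[2.9,2.6]+[190,105]
def rep(n,q,z):
    P=ray('wrist',f(q),z,KT)[:,:2]; print(n,P.round(4).tolist(),'c',P.mean(0).round(4),'x-sides',(P[1]-P[0]).round(4),(P[3]-P[2]).round(4),'y',(P[0]-P[2]).round(4),(P[1]-P[3]).round(4))
rep('rim',[(77,53),(738,53),(122,521),(682,519)],.046)
rep('cradle',[(319,133),(493,133),(323,406),(486,406)],.014)
e=ray('wrist',f([(407,172),(403,385)]),.018,KT);print('coupler',e.mean(0),np.linalg.norm(e[1]-e[0]))
E
```

```text
[332.56751825 141.20620438] 548 [0.487  0.2242 0.008 ]
[382.93548387 202.41935484] 527 [0.5291 0.2741 0.008 ]
[282.74222222 202.60888889] 450 [0.5431 0.1917 0.008 ]
[332.92481203 258.36090226] 399 [0.585  0.2414 0.008 ]
cover c [0.53602403 0.23284524 0.008     ]
[[0.     0.0653 0.0648 0.0995]
 [0.0653 0.     0.0836 0.0648]
 [0.0648 0.0836 0.     0.065 ]
 [0.0995 0.0648 0.065  0.    ]]
rib [[0.5148, 0.2221, 0.032], [0.5126, 0.2356, 0.032], [0.5563, 0.2297, 0.032], [0.5539, 0.2438, 0.032]] [0.53439065 0.23278297 0.032     ]
0.065 49.86
0.065 -30.13
0.084 -80.36
0.099 9.95
0.065 -30.34
0.065 49.89
rim [[0.4812, 0.0704], [0.6288, 0.0724], [0.4838, -0.0588], [0.6275, -0.056]] c [0.5553 0.007 ] x-sides [0.1477 0.002 ] [0.1437 0.0028] y [-0.0026  0.1291] [0.0013 0.1284]
cradle [[0.533, 0.0481], [0.5775, 0.0487], [0.5336, -0.035], [0.5787, -0.0343]] c [0.5557 0.0069] x-sides [0.0444 0.0006] [0.0451 0.0007] y [-0.0006  0.083 ] [-0.0012  0.083 ]
coupler [0.55561565 0.0057609  0.018     ] 0.06423582811318976
```

move_arm(targets=[{"fingers": 0.7, "dx": -0.006, "dy": 0.0033, "dz": -0.05, "wx": 0, "wy": 0, "wz": 0}, {"fingers": 0.7, "dx": -0.006, "dy": 0.0033, "dz": -0.1, "wx": 0, "wy": 0, "wz": 0}, {"fingers": 0.7, "dx": -0.006, "dy": 0.0033, "dz": -0.135, "wx": 0, "wy": 0, "wz": 0}, {"fingers": 0.7, "dx": -0.006, "dy": 0.0033, "dz": -0.15, "wx": 0, "wy": 0, "wz": 0}, {"fingers": 0.7, "dx": -0.006, "dy": 0.0033, "dz": -0.15, "wx": 0, "wy": 0, "wz": 0}, {"fingers": 0.7, "dx": -0.006, "dy": 0.0033, "dz": -0.15, "wx": 0, "wy": 0, "wz": 0}])

```text
time_s: 10.2
position: [0.5373, 0.2334, 0.0457]
eef_rot: [-0.263, 3.129, 0.001]
wrist_force: [-0.1, -0.1, 0.6]
grip_width: 0.0617
```

```bash
python3 - <<'E'
from h import *
s=read_state(); print(s['time_s'],s['position'],s['dq'].round(3))
KT=cam('wrist',s); print(proj('wrist',[[.536,.2328,.032]],KT)); snap('wrist','w7')
E
```

```text
10.2 [0.53731599 0.23343177 0.04572386] [-0.    -0.022 -0.023 -0.001 -0.003 -0.001]
[[327.63570865 295.7704479 ]]
```

View pics/w7.png

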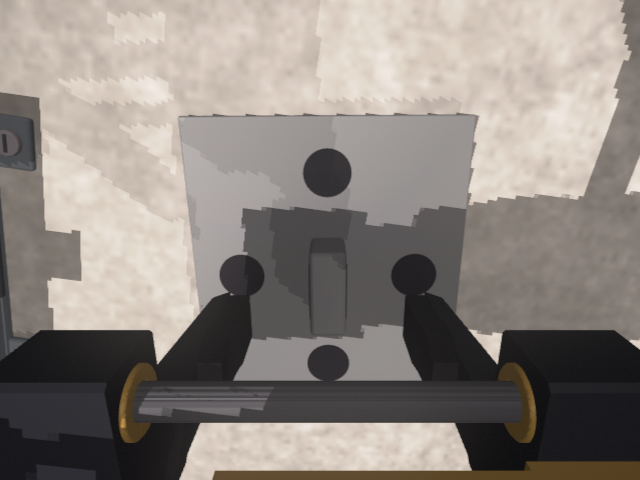

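The rib is at (328,293), centred between the jaws and aligned with them.

move_arm(force=40, targets=[{"fingers": 0.7, "dx": -0.001, "dy": 0, "dz": -0.02, "wx": 0, "wy": 0, "wz": 0}, {"fingers": 0.7, "dx": -0.001, "dy": 0, "dz": -0.032, "wx": 0, "wy": 0, "wz": 0}, {"fingers": 0.7, "dx": -0.001, "dy": 0, "dz": -0.033, "wx": 0, "wy": 0, "wz": 0}, {"fingers": 0.05, "dx": -0.001, "dy": 0, "dz": -0.033, "wx": 0, "wy": 0, "wz": 0}, {"fingers": 0.05, "dx": -0.001, "dy": 0, "dz": -0.033, "wx": 0, "wy": 0, "wz": 0}, {"fingers": 0.05, "dx": -0.001, "dy": 0, "dz": -0.033, "wx": 0, "wy": 0, "wz": 0}, {"fingers": 0.05, "dx": -0.001, "dy": 0, "dz": -0.033, "wx": 0, "wy": 0, "wz": 0}, {"fingers": 0.05, "dx": -0.001, "dy": 0, "dz": -0.033, "wx": 0, "wy": 0, "wz": 0}, {"fingers": 0.05, "dx": -0.001, "dy": 0, "dz": -0.033, "wx": 0, "wy": 0, "wz": 0}])

```text
time_s: 11.15
position: [0.5351, 0.233, 0.0115]
eef_rot: [-0.264, 3.13, 0.0]
wrist_force: [0.3, 0.1, 0.7]
grip_width: 0.0157
```

```bash
python3 - <<'E'
from h import *
s=read_state(); print(s['time_s'],s['position'],s['grip_width'],s['wrist_force'])
Y=R.from_rotvec(s['eef_rot']).as_matrix()[:,1]; print('jaw ang',np.degrees(np.arctan2(Y[1],Y[0])))
E
```

```text
11.15 [0.53513957 0.23302697 0.01150768] 0.01574108189079195 [0.30385634 0.13030406 0.7051676 ]
jaw ang 99.63880222777644
```

move_arm(targets=[{"fingers": 0.05, "dx": 0, "dy": 0, "dz": 0.03, "wx": 0, "wy": 0, "wz": 0}, {"fingers": 0.05, "dx": 0, "dy": 0, "dz": 0.07, "wx": 0, "wy": 0, "wz": 0}, {"fingers": 0.05, "dx": 0, "dy": 0, "dz": 0.11, "wx": 0, "wy": 0, "wz": 0}, {"fingers": 0.05, "dx": 0.0205, "dy": -0.04, "dz": 0.125, "wx": 0, "wy": 0, "wz": -0.154}, {"fingers": 0.05, "dx": 0.0205, "dy": -0.09, "dz": 0.125, "wx": 0, "wy": 0, "wz": -0.154}, {"fingers": 0.05, "dx": 0.0205, "dy": -0.135, "dz": 0.125, "wx": 0, "wy": 0, "wz": -0.154}, {"fingers": 0.05, "dx": 0.0205, "dy": -0.18, "dz": 0.125, "wx": 0, "wy": 0, "wz": -0.154}, {"fingers": 0.05, "dx": 0.0205, "dy": -0.21, "dz": 0.125, "wx": 0, "wy": 0, "wz": -0.154}, {"fingers": 0.05, "dx": 0.0205, "dy": -0.226, "dz": 0.125, "wx": 0, "wy": 0, "wz": -0.154}, {"fingers": 0.05, "dx": 0.0205, "dy": -0.226, "dz": 0.125, "wx": 0, "wy": 0, "wz": -0.154}])

```text
time_s: 12.15
position: [0.5552, 0.0054, 0.136]
eef_rot: [0.018, -3.141, 0.0]
wrist_force: [-0.1, 1.0, -1.9]
grip_width: 0.0155
```

move_arm(targets=[{"fingers": 0.05, "dx": 0, "dy": 0, "dz": 0, "wx": 0, "wy": 0, "wz": 0}, {"fingers": 0.05, "dx": 0, "dy": 0, "dz": 0, "wx": 0, "wy": 0, "wz": 0}, {"fingers": 0.05, "dx": 0, "dy": 0, "dz": 0, "wx": 0, "wy": 0, "wz": 0}])

```text
time_s: 12.45
position: [0.5556, 0.0083, 0.1363]
eef_rot: [0.025, -3.141, -0.0]
wrist_force: [-0.3, 0.1, -1.8]
grip_width: 0.0157
```

```bash
python3 - <<'E'
from h import *
s=read_state(); print(s['time_s'],s['position'],s['grip_width'],s['wrist_force'])
Y=R.from_rotvec(s['eef_rot']).as_matrix()[:,1]; print('jaw ang',np.degrees(np.arctan2(Y[1],Y[0])))
snap('wrist','w8'); snap('side','sd8')
E
```

```text
12.45 [0.55555873 0.00830204 0.13625235] 0.015675732642380775 [-0.25065508  0.13628658 -1.75069017]
jaw ang 90.91181112981174
```

View pics/w8.png

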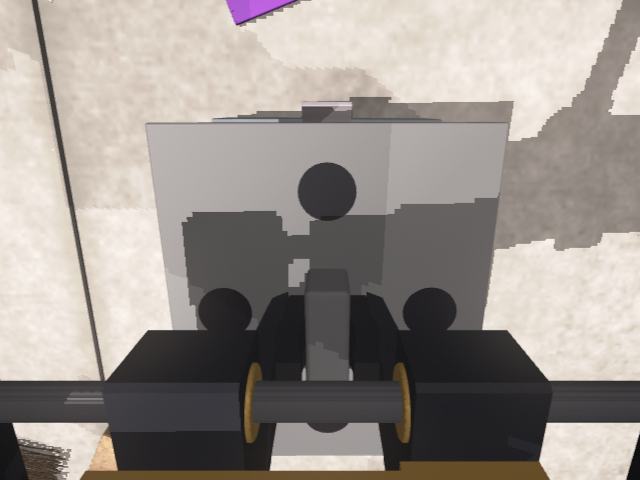

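View pics/sd8.png

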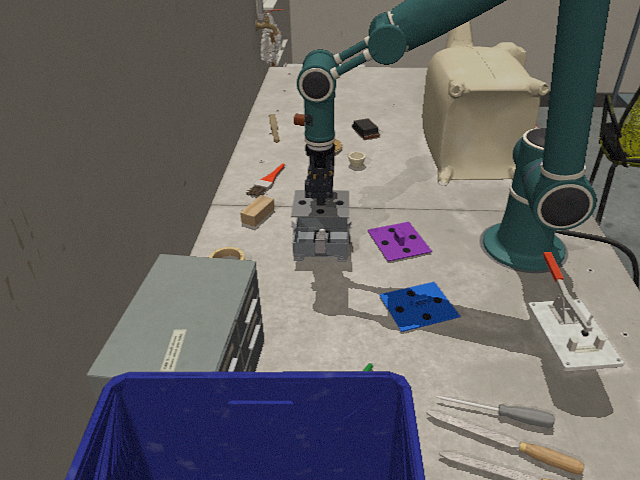

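The box's near clip (327,104) and the box edge (213–441) line up in y with the cover's near edge (146–510, middle 328). I lower the cover.

move_arm(targets=[{"fingers": 0.05, "dx": 0.0005, "dy": -0.0005, "dz": -0.03, "wx": 0, "wy": 0, "wz": 0}, {"fingers": 0.05, "dx": 0.0005, "dy": -0.0005, "dz": -0.05, "wx": 0, "wy": 0, "wz": 0}, {"fingers": 0.05, "dx": 0.0005, "dy": -0.0005, "dz": -0.06, "wx": 0, "wy": 0, "wz": 0}, {"fingers": 0.05, "dx": 0.0005, "dy": -0.0005, "dz": -0.066, "wx": 0, "wy": 0, "wz": 0}, {"fingers": 0.05, "dx": 0.0005, "dy": -0.0005, "dz": -0.066, "wx": 0, "wy": 0, "wz": 0}, {"fingers": 0.05, "dx": 0.0005, "dy": -0.0005, "dz": -0.066, "wx": 0, "wy": 0, "wz": 0}])

```text
time_s: 13.15
position: [0.5569, 0.0066, 0.0712]
eef_rot: [-0.023, 3.14, -0.0]
wrist_force: [0.2, 0.5, -2.0]
grip_width: 0.0158
```

```bash
python3 - <<'E'
from h import *
s=read_state(); print(s['time_s'],s['position'],s['grip_width'],s['wrist_force'])
im=snap('side','sd9')[180:280,270:370]; cv2.imwrite('pics/sd9c.png',cv2.resize(im[:,:,::-1],None,fx=6,fy=6,interpolation=cv2.INTER_CUBIC))
snap('wrist','w9')
E
```

```text
13.15 [0.55688307 0.00659505 0.07120673] 0.015793569953933738 [ 0.18764334  0.49884201 -1.98866618]
```

View pics/sd9c.png

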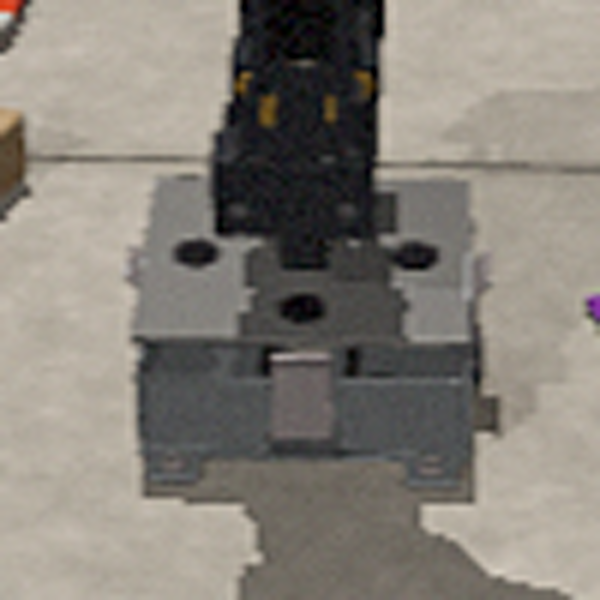

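View pics/w9.png

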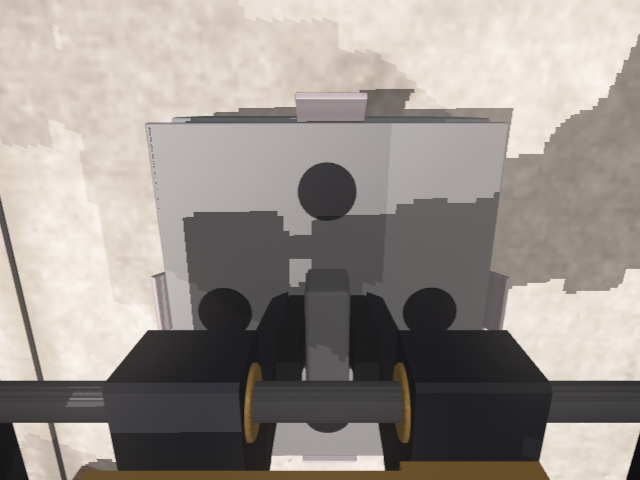

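The clips show around the edge (near clip middle 331, cover middle 328), a 1 mm offset in y. I correct that and set the cover down gently.

move_arm(targets=[{"fingers": 0.05, "dx": 0, "dy": 0.001, "dz": -0.002, "wx": 0, "wy": 0, "wz": 0}, {"fingers": 0.05, "dx": 0, "dy": 0.001, "dz": -0.004, "wx": 0, "wy": 0, "wz": 0}, {"fingers": 0.05, "dx": 0, "dy": 0.001, "dz": -0.006, "wx": 0, "wy": 0, "wz": 0}, {"fingers": 0.05, "dx": 0, "dy": 0.001, "dz": -0.007, "wx": 0, "wy": 0, "wz": 0}, {"fingers": 0.05, "dx": 0, "dy": 0.001, "dz": -0.007, "wx": 0, "wy": 0, "wz": 0}])

```text
time_s: 13.75
position: [0.5563, 0.0076, 0.0642]
eef_rot: [-0.022, 3.141, 0.0]
wrist_force: [-3.0, 0.4, 4.3]
grip_width: 0.016
```

Contact is at about 6 N and the expected height (TCP 0.064). I release and rise.

move_arm(targets=[{"fingers": 0.3, "dx": 0, "dy": 0, "dz": 0.001, "wx": 0, "wy": 0, "wz": 0}, {"fingers": 0.5, "dx": 0, "dy": 0, "dz": 0.001, "wx": 0, "wy": 0, "wz": 0}, {"fingers": 0.5, "dx": 0, "dy": 0, "dz": 0.001, "wx": 0, "wy": 0, "wz": 0}, {"fingers": 0.5, "dx": 0, "dy": 0, "dz": 0.03, "wx": 0, "wy": 0, "wz": 0}, {"fingers": 0.5, "dx": 0, "dy": 0, "dz": 0.07, "wx": 0, "wy": 0, "wz": 0}, {"fingers": 0.5, "dx": 0, "dy": 0, "dz": 0.1, "wx": 0, "wy": 0, "wz": 0}, {"fingers": 0.5, "dx": 0, "dy": 0, "dz": 0.13, "wx": 0, "wy": 0, "wz": 0}, {"fingers": 0.5, "dx": 0, "dy": 0, "dz": 0.13, "wx": 0, "wy": 0, "wz": 0}, {"fingers": 0.5, "dx": 0, "dy": 0, "dz": 0.13, "wx": 0, "wy": 0, "wz": 0}])

```text
time_s: 14.65
position: [0.5565, 0.0075, 0.1938]
eef_rot: [-0.022, 3.14, -0.0]
wrist_force: [-0.0, -0.3, -0.2]
grip_width: 0.0441
```

```bash
cat > look.py <<'E'
from h import *
import sys
s=read_state(); print(s['time_s'],s['position'],s['grip_width'],s['wrist_force'])
n=sys.argv[1]
np.save(f's_{n}.npy',s,allow_pickle=True)
a=snap('wrist','w'+n); b=snap('side','sd'+n)[180:280,270:370]
cv2.imwrite(f'pics/sdc{n}.png',cv2.resize(b[:,:,::-1],None,fx=6,fy=6,interpolation=cv2.INTER_CUBIC))
E
python3 look.py 10
```

```text
14.65 [0.55650343 0.00746419 0.19382109] 0.04410455714650892 [-0.04980409 -0.28662481 -0.15188149]
```

View pics/w10.png

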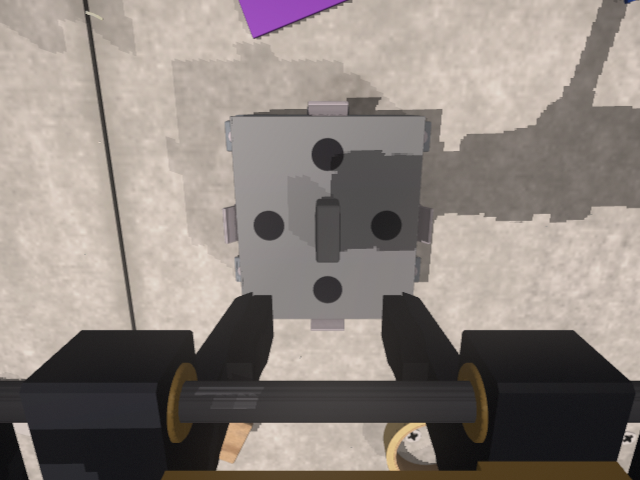

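View pics/sdc10.png

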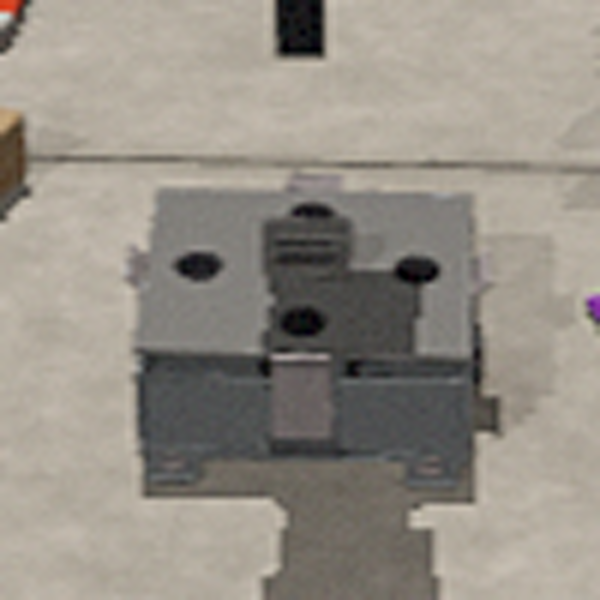

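The cover lies square on the four clip heads, with spots at (327,154), (269,225), (386,225) and (328,289). I measure the spots and then press.

```bash
python3 - <<'E'
from h import *
s=np.load('s_10.npy',allow_pickle=True).item(); KT=cam('wrist',s)
im=cv2.imread('pics/w10.png'); g=cv2.cvtColor(im,cv2.COLOR_BGR2GRAY)
P=[]
n,l,st,c=cv2.connectedComponentsWithStats((g[125:312,242:412]<50).astype(np.uint8))
for i in range(1,n):
    if 300<st[i,4]<1500: q=c[i]+[242,125]; P.append(ray('wrist',[q],.0605,KT)[0]); print(q,st[i,4],P[-1].round(4))
P=np.array(P); print('cover c',P.mean(0)); print(np.linalg.norm(P[:,None]-P[None],axis=2).round(4))
E
```

```text
[327.38881491 154.06924101] 751 [0.5071 0.0066 0.0605]
[385.78581766 225.04486252] 691 [0.5565 0.0491 0.0605]
[255.96516393 303.25819672] 488 [ 0.6197 -0.0463  0.0605]
[397.39748954 303.21338912] 478 [0.6182 0.0615 0.0605]
cover c [0.57539549 0.01775423 0.0605    ]
[[0.     0.0651 0.1244 0.1239]
 [0.0651 0.     0.1144 0.0629]
 [0.1244 0.1144 0.     0.1078]
 [0.1239 0.0629 0.1078 0.    ]]
```

move_arm(targets=[{"fingers": 0, "dx": -0.0495, "dy": -0.001, "dz": 0, "wx": 0, "wy": 0, "wz": 0}, {"fingers": 0, "dx": -0.0495, "dy": -0.001, "dz": -0.04, "wx": 0, "wy": 0, "wz": 0}, {"fingers": 0, "dx": -0.0495, "dy": -0.001, "dz": -0.08, "wx": 0, "wy": 0, "wz": 0}, {"fingers": 0, "dx": -0.0495, "dy": -0.001, "dz": -0.11, "wx": 0, "wy": 0, "wz": 0}, {"fingers": 0, "dx": -0.0495, "dy": -0.001, "dz": -0.12, "wx": 0, "wy": 0, "wz": 0}, {"fingers": 0, "dx": -0.0495, "dy": -0.001, "dz": -0.125, "wx": 0, "wy": 0, "wz": 0}, {"fingers": 0, "dx": -0.0495, "dy": -0.001, "dz": -0.125, "wx": 0, "wy": 0, "wz": 0}, {"fingers": 0, "dx": -0.0495, "dy": -0.001, "dz": -0.125, "wx": 0, "wy": 0, "wz": 0}])

```text
time_s: 15.55
position: [0.5079, 0.0064, 0.0696]
eef_rot: [-0.022, 3.139, -0.0]
wrist_force: [0.5, -0.0, 0.9]
grip_width: 0.0005
```

move_arm(targets=[{"fingers": 0, "dx": 0, "dy": 0, "dz": -0.004, "wx": 0, "wy": 0, "wz": 0}, {"fingers": 0, "dx": 0, "dy": 0, "dz": -0.008, "wx": 0, "wy": 0, "wz": 0}, {"fingers": 0, "dx": 0, "dy": 0, "dz": -0.01, "wx": 0, "wy": 0, "wz": 0}, {"fingers": 0, "dx": 0, "dy": 0, "dz": -0.011, "wx": 0, "wy": 0, "wz": 0}, {"fingers": 0, "dx": 0, "dy": 0, "dz": -0.012, "wx": 0, "wy": 0, "wz": 0}, {"fingers": 0, "dx": 0, "dy": 0, "dz": -0.012, "wx": 0, "wy": 0, "wz": 0}])

```text
time_s: 16.15
position: [0.508, 0.0064, 0.0575]
eef_rot: [-0.022, 3.138, -0.0]
wrist_force: [1.4, 0.0, 2.2]
grip_width: 0.0004
```

move_arm(targets=[{"fingers": 0, "dx": 0, "dy": 0, "dz": -0.001, "wx": 0, "wy": 0, "wz": 0}, {"fingers": 0, "dx": 0, "dy": 0, "dz": -0.002, "wx": 0, "wy": 0, "wz": 0}, {"fingers": 0, "dx": 0, "dy": 0, "dz": -0.003, "wx": 0, "wy": 0, "wz": 0}, {"fingers": 0, "dx": 0, "dy": 0, "dz": -0.003, "wx": 0, "wy": 0, "wz": 0}])

```text
time_s: 16.55
position: [0.5073, 0.0065, 0.0546]
eef_rot: [-0.022, 3.14, -0.0]
wrist_force: [-1.6, 0.0, 10.1]
grip_width: -0.0001
```

move_arm(targets=[{"fingers": 0, "dx": 0, "dy": 0, "dz": -0.001, "wx": 0, "wy": 0, "wz": 0}, {"fingers": 0, "dx": 0, "dy": 0, "dz": -0.002, "wx": 0, "wy": 0, "wz": 0}, {"fingers": 0, "dx": 0, "dy": 0, "dz": -0.002, "wx": 0, "wy": 0, "wz": 0}])

```text
time_s: 16.85
position: [0.5076, 0.0065, 0.0529]
eef_rot: [-0.022, 3.14, -0.0]
wrist_force: [-0.6, -0.3, 10.8]
grip_width: 0.0001
```

move_arm(targets=[{"fingers": 0, "dx": 0, "dy": 0, "dz": -0.001, "wx": 0, "wy": 0, "wz": 0}, {"fingers": 0, "dx": 0, "dy": 0, "dz": -0.002, "wx": 0, "wy": 0, "wz": 0}, {"fingers": 0, "dx": 0, "dy": 0, "dz": -0.002, "wx": 0, "wy": 0, "wz": 0}])

```text
time_s: 17.15
position: [0.5078, 0.0065, 0.0525]
eef_rot: [-0.022, 3.14, -0.0]
wrist_force: [-6.9, 0.5, 23.0]
grip_width: 0.0005
```

Force climbed to 23 N with the height steady, so the near side seems seated. Going over to the far spot.

move_arm(targets=[{"fingers": 0, "dx": 0, "dy": 0, "dz": 0.03, "wx": 0, "wy": 0, "wz": 0}, {"fingers": 0, "dx": 0, "dy": 0, "dz": 0.06, "wx": 0, "wy": 0, "wz": 0}, {"fingers": 0, "dx": 0.05, "dy": 0, "dz": 0.06, "wx": 0, "wy": 0, "wz": 0}, {"fingers": 0, "dx": 0.1, "dy": 0.001, "dz": 0.06, "wx": 0, "wy": 0, "wz": 0}, {"fingers": 0, "dx": 0.1, "dy": 0.001, "dz": 0.06, "wx": 0, "wy": 0, "wz": 0}, {"fingers": 0, "dx": 0.1, "dy": 0.001, "dz": 0.03, "wx": 0, "wy": 0, "wz": 0}, {"fingers": 0, "dx": 0.1, "dy": 0.001, "dz": 0.016, "wx": 0, "wy": 0, "wz": 0}, {"fingers": 0, "dx": 0.1, "dy": 0.001, "dz": 0.013, "wx": 0, "wy": 0, "wz": 0}, {"fingers": 0, "dx": 0.1, "dy": 0.001, "dz": 0.013, "wx": 0, "wy": 0, "wz": 0}])

```text
time_s: 18.05
position: [0.6049, 0.0075, 0.0613]
eef_rot: [0.022, -3.139, -0.0]
wrist_force: [0.1, -0.7, 0.2]
grip_width: 0.0004
```

```bash
python3 look.py 11
```

```text
18.05 [0.60488092 0.00753658 0.06132659] 0.00040274147187838795 [ 0.10380381 -0.72952298  0.17175606]
```

View pics/sdc11.png

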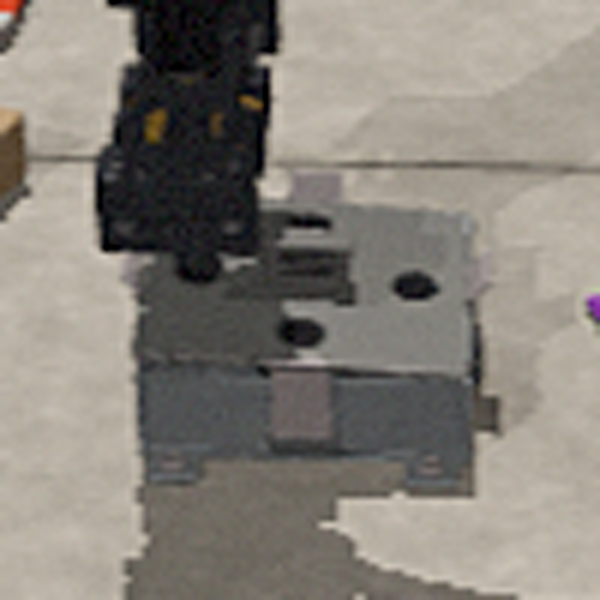

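View pics/w11.png

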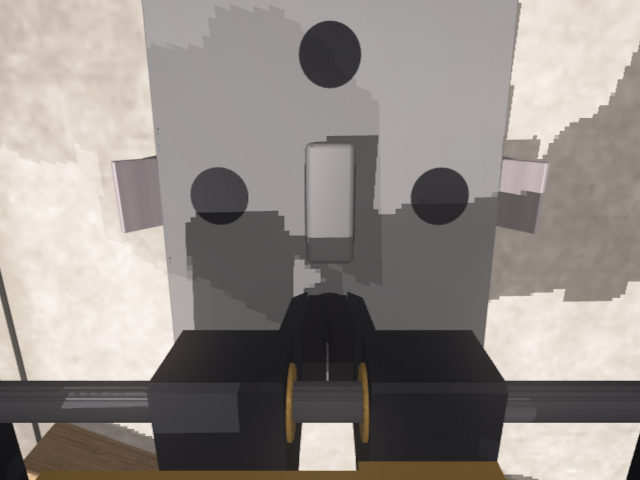

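The near side has gone down, the far side is still up. I press the far spot.

move_arm(targets=[{"fingers": 0, "dx": 0, "dy": 0, "dz": -0.003, "wx": 0, "wy": 0, "wz": 0}, {"fingers": 0, "dx": 0, "dy": 0, "dz": -0.005, "wx": 0, "wy": 0, "wz": 0}, {"fingers": 0, "dx": 0, "dy": 0, "dz": -0.006, "wx": 0, "wy": 0, "wz": 0}, {"fingers": 0, "dx": 0, "dy": 0, "dz": -0.007, "wx": 0, "wy": 0, "wz": 0}, {"fingers": 0, "dx": 0, "dy": 0, "dz": -0.008, "wx": 0, "wy": 0, "wz": 0}, {"fingers": 0, "dx": 0, "dy": 0, "dz": -0.008, "wx": 0, "wy": 0, "wz": 0}])

```text
time_s: 18.75
position: [0.6071, 0.0075, 0.0551]
eef_rot: [-0.022, 3.14, -0.0]
wrist_force: [0.2, -0.3, 0.6]
grip_width: 0.0003
```

move_arm(targets=[{"fingers": 0, "dx": 0, "dy": 0, "dz": -0.001, "wx": 0, "wy": 0, "wz": 0}, {"fingers": 0, "dx": 0, "dy": 0, "dz": -0.002, "wx": 0, "wy": 0, "wz": 0}, {"fingers": 0, "dx": 0, "dy": 0, "dz": -0.002, "wx": 0, "wy": 0, "wz": 0}])

```text
time_s: 19.05
position: [0.6062, 0.0075, 0.0519]
eef_rot: [0.022, -3.141, -0.0]
wrist_force: [-0.4, -0.0, 0.6]
grip_width: 0.0004
```

move_arm(targets=[{"fingers": 0, "dx": 0, "dy": 0, "dz": -0.001, "wx": 0, "wy": 0, "wz": 0}, {"fingers": 0, "dx": 0, "dy": 0, "dz": -0.002, "wx": 0, "wy": 0, "wz": 0}, {"fingers": 0, "dx": 0, "dy": 0, "dz": -0.002, "wx": 0, "wy": 0, "wz": 0}])

```text
time_s: 19.35
position: [0.6067, 0.0075, 0.0505]
eef_rot: [-0.022, 3.141, -0.0]
wrist_force: [0.2, 1.1, 1.9]
grip_width: 0.0001
```

move_arm(targets=[{"fingers": 0, "dx": 0, "dy": 0, "dz": -0.001, "wx": 0, "wy": 0, "wz": 0}, {"fingers": 0, "dx": 0, "dy": 0, "dz": -0.002, "wx": 0, "wy": 0, "wz": 0}, {"fingers": 0, "dx": 0, "dy": 0, "dz": -0.002, "wx": 0, "wy": 0, "wz": 0}])

```text
time_s: 19.65
position: [0.6066, 0.0075, 0.0504]
eef_rot: [0.022, -3.141, 0.0]
wrist_force: [-6.1, -0.3, 12.2]
grip_width: 0.0002
```

```bash
python3 look.py 12
```

```text
19.65 [0.60664988 0.00746804 0.05039146] 0.0001957902196018596 [-6.07603673 -0.27879471 12.16357584]
```

View pics/sdc12.png

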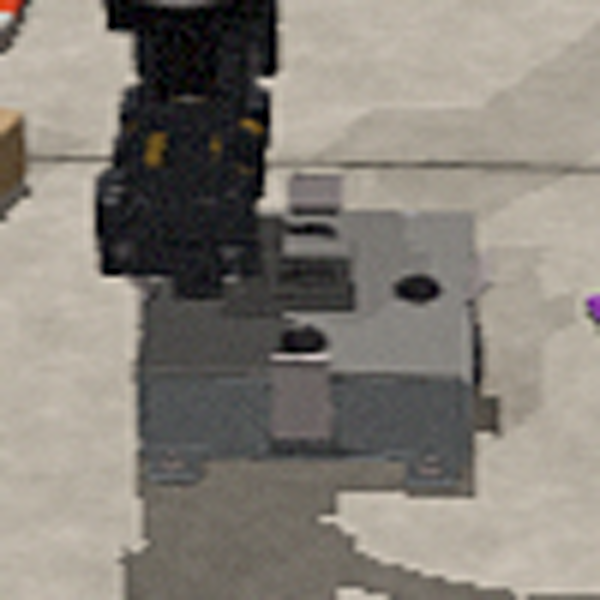

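The cover now appears flush, with the heads over the left, far and near edges. I press the left and right spots as well for certainty.

move_arm(targets=[{"fingers": 0, "dx": 0, "dy": 0, "dz": 0.03, "wx": 0, "wy": 0, "wz": 0}, {"fingers": 0, "dx": 0, "dy": 0.01, "dz": 0.06, "wx": 0, "wy": 0, "wz": 0}, {"fingers": 0, "dx": -0.05, "dy": 0.0385, "dz": 0.06, "wx": 0, "wy": 0, "wz": 0}, {"fingers": 0, "dx": -0.05, "dy": 0.0385, "dz": 0.05, "wx": 0, "wy": 0, "wz": 0}, {"fingers": 0, "dx": -0.05, "dy": 0.0385, "dz": 0.02, "wx": 0, "wy": 0, "wz": 0}, {"fingers": 0, "dx": -0.05, "dy": 0.0385, "dz": 0.01, "wx": 0, "wy": 0, "wz": 0}, {"fingers": 0, "dx": -0.05, "dy": 0.0385, "dz": 0.005, "wx": 0, "wy": 0, "wz": 0}, {"fingers": 0, "dx": -0.05, "dy": 0.0385, "dz": 0.003, "wx": 0, "wy": 0, "wz": 0}, {"fingers": 0, "dx": -0.05, "dy": 0.0385, "dz": 0.001, "wx": 0, "wy": 0, "wz": 0}, {"fingers": 0, "dx": -0.05, "dy": 0.0385, "dz": -0.001, "wx": 0, "wy": 0, "wz": 0}])

```text
time_s: 20.75
position: [0.5569, 0.0458, 0.0503]
eef_rot: [0.022, -3.14, 0.0]
wrist_force: [-12.9, -0.8, 30.0]
grip_width: 0.0005
```

move_arm(targets=[{"fingers": 0, "dx": 0, "dy": 0, "dz": -0.001, "wx": 0, "wy": 0, "wz": 0}, {"fingers": 0, "dx": 0, "dy": 0, "dz": -0.001, "wx": 0, "wy": 0, "wz": 0}])

```text
time_s: 20.95
position: [0.5569, 0.0457, 0.0504]
eef_rot: [0.022, -3.14, 0.0]
wrist_force: [-11.4, -0.8, 23.3]
grip_width: 0.0001
```

move_arm(targets=[{"fingers": 0, "dx": 0, "dy": 0, "dz": 0.03, "wx": 0, "wy": 0, "wz": 0}, {"fingers": 0, "dx": 0, "dy": 0, "dz": 0.06, "wx": 0, "wy": 0, "wz": 0}, {"fingers": 0, "dx": 0, "dy": -0.04, "dz": 0.06, "wx": 0, "wy": 0, "wz": 0}, {"fingers": 0, "dx": 0, "dy": -0.078, "dz": 0.06, "wx": 0, "wy": 0, "wz": 0}, {"fingers": 0, "dx": 0, "dy": -0.078, "dz": 0.05, "wx": 0, "wy": 0, "wz": 0}, {"fingers": 0, "dx": 0, "dy": -0.078, "dz": 0.02, "wx": 0, "wy": 0, "wz": 0}, {"fingers": 0, "dx": 0, "dy": -0.078, "dz": 0.01, "wx": 0, "wy": 0, "wz": 0}, {"fingers": 0, "dx": 0, "dy": -0.078, "dz": 0.006, "wx": 0, "wy": 0, "wz": 0}, {"fingers": 0, "dx": 0, "dy": -0.078, "dz": 0.003, "wx": 0, "wy": 0, "wz": 0}, {"fingers": 0, "dx": 0, "dy": -0.078, "dz": 0.001, "wx": 0, "wy": 0, "wz": 0}])

```text
time_s: 21.95
position: [0.5558, -0.0316, 0.0503]
eef_rot: [0.024, -3.138, -0.0]
wrist_force: [-15.5, 1.0, 31.6]
grip_width: 0.0007
```

move_arm(targets=[{"fingers": 0, "dx": 0, "dy": 0, "dz": -0.001, "wx": 0, "wy": 0, "wz": 0}, {"fingers": 0, "dx": 0, "dy": 0, "dz": -0.001, "wx": 0, "wy": 0, "wz": 0}])

```text
time_s: 22.15
position: [0.5557, -0.0315, 0.0503]
eef_rot: [0.024, -3.138, 0.0]
wrist_force: [-13.8, -0.4, 25.5]
grip_width: 0.0002
```

move_arm(targets=[{"fingers": 0, "dx": 0, "dy": 0, "dz": 0.03, "wx": 0, "wy": 0, "wz": 0}, {"fingers": 0, "dx": 0, "dy": 0, "dz": 0.06, "wx": 0, "wy": 0, "wz": 0}, {"fingers": 0, "dx": -0.048, "dy": 0.038, "dz": 0.06, "wx": 0, "wy": 0, "wz": 0}, {"fingers": 0, "dx": -0.048, "dy": 0.038, "dz": 0.06, "wx": 0, "wy": 0, "wz": 0}, {"fingers": 0, "dx": -0.048, "dy": 0.038, "dz": 0.04, "wx": 0, "wy": 0, "wz": 0}, {"fingers": 0, "dx": -0.048, "dy": 0.038, "dz": 0.02, "wx": 0, "wy": 0, "wz": 0}, {"fingers": 0, "dx": -0.048, "dy": 0.038, "dz": 0.01, "wx": 0, "wy": 0, "wz": 0}, {"fingers": 0, "dx": -0.048, "dy": 0.038, "dz": 0.006, "wx": 0, "wy": 0, "wz": 0}, {"fingers": 0, "dx": -0.048, "dy": 0.038, "dz": 0.003, "wx": 0, "wy": 0, "wz": 0}, {"fingers": 0, "dx": -0.048, "dy": 0.038, "dz": 0.0015, "wx": 0, "wy": 0, "wz": 0}])

```text
time_s: 23.15
position: [0.5085, 0.0062, 0.0503]
eef_rot: [0.022, -3.139, -0.001]
wrist_force: [-12.9, 1.3, 28.0]
grip_width: 0.0006
```

move_arm(targets=[{"fingers": 0, "dx": 0, "dy": 0, "dz": 0.03, "wx": 0, "wy": 0, "wz": 0}, {"fingers": 0, "dx": 0, "dy": 0, "dz": 0.06, "wx": 0, "wy": 0, "wz": 0}, {"fingers": 0, "dx": 0.05, "dy": 0, "dz": 0.06, "wx": 0, "wy": 0, "wz": 0}, {"fingers": 0, "dx": 0.1, "dy": 0, "dz": 0.06, "wx": 0, "wy": 0, "wz": 0}, {"fingers": 0, "dx": 0.1, "dy": 0, "dz": 0.05, "wx": 0, "wy": 0, "wz": 0}, {"fingers": 0, "dx": 0.1, "dy": 0, "dz": 0.02, "wx": 0, "wy": 0, "wz": 0}, {"fingers": 0, "dx": 0.1, "dy": 0, "dz": 0.01, "wx": 0, "wy": 0, "wz": 0}, {"fingers": 0, "dx": 0.1, "dy": 0, "dz": 0.005, "wx": 0, "wy": 0, "wz": 0}, {"fingers": 0, "dx": 0.1, "dy": 0, "dz": 0.002, "wx": 0, "wy": 0, "wz": 0}, {"fingers": 0, "dx": 0.1, "dy": 0, "dz": 0, "wx": 0, "wy": 0, "wz": 0}])

```text
time_s: 24.15
position: [0.6074, 0.006, 0.0504]
eef_rot: [0.023, -3.139, 0.0]
wrist_force: [-11.3, -0.2, 23.0]
grip_width: 0.0002
```

move_arm(targets=[{"fingers": 0, "dx": 0, "dy": 0, "dz": 0.03, "wx": 0, "wy": 0, "wz": 0}, {"fingers": 0, "dx": 0, "dy": 0, "dz": 0.07, "wx": 0, "wy": 0, "wz": 0}, {"fingers": 0, "dx": -0.05, "dy": 0, "dz": 0.12, "wx": 0, "wy": 0, "wz": 0}, {"fingers": 0, "dx": -0.06, "dy": 0, "dz": 0.17, "wx": 0, "wy": 0, "wz": 0}, {"fingers": 0, "dx": -0.06, "dy": 0, "dz": 0.17, "wx": 0, "wy": 0, "wz": 0}, {"fingers": 0, "dx": -0.06, "dy": 0, "dz": 0.17, "wx": 0, "wy": 0, "wz": 0}, {"fingers": 0, "dx": -0.06, "dy": 0, "dz": 0.17, "wx": 0, "wy": 0, "wz": 0}])

```text
time_s: 24.85
position: [0.5488, 0.006, 0.2186]
eef_rot: [-0.022, 3.139, -0.0]
wrist_force: [-0.7, -0.3, -0.6]
grip_width: 0.0004
```

```bash
python3 look.py 13; python3 - <<'E'
from h import *
snap('top','t13')
E
```

```text
24.85 [0.5488127  0.00597985 0.21862274] 0.000421132793565177 [-0.70742491 -0.30503935 -0.57373565]
```

View pics/sdc13.png

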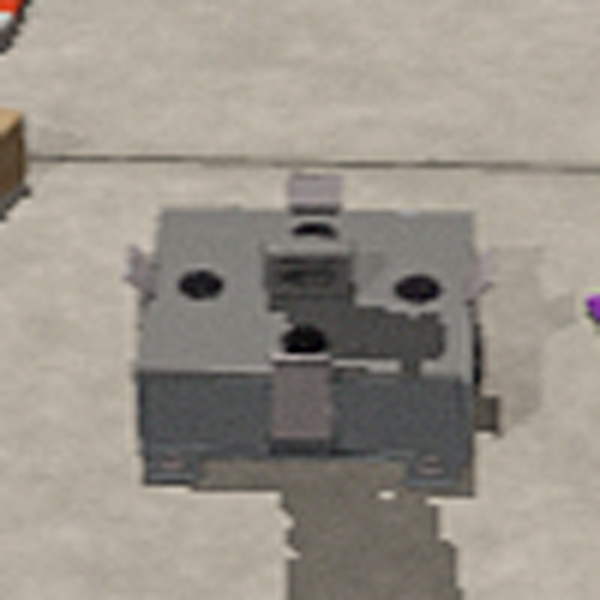

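View pics/w13.png

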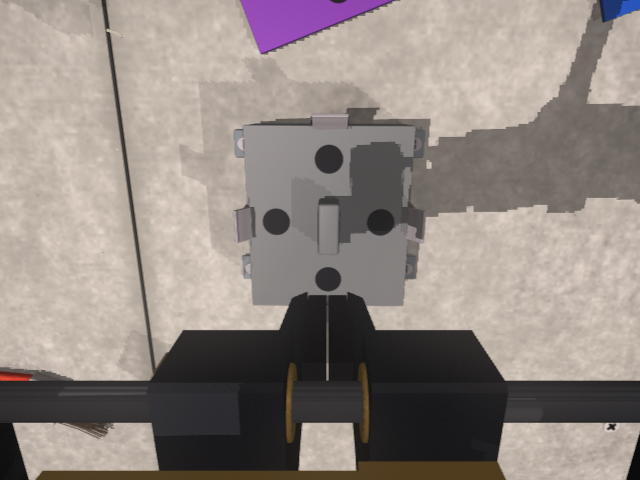

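The side view shows the plate flush on the rim with the left head over its edge. I check the clips in a crop of the wrist view.

```bash
python3 - <<'E'
import cv2
im=cv2.imread('pics/w13.png')[105:315,225:435]; cv2.imwrite('pics/w13c.png',cv2.resize(im,None,fx=2.85,fy=2.85,interpolation=cv2.INTER_CUBIC))
E
```

```text
(no output)
```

View pics/w13c.png

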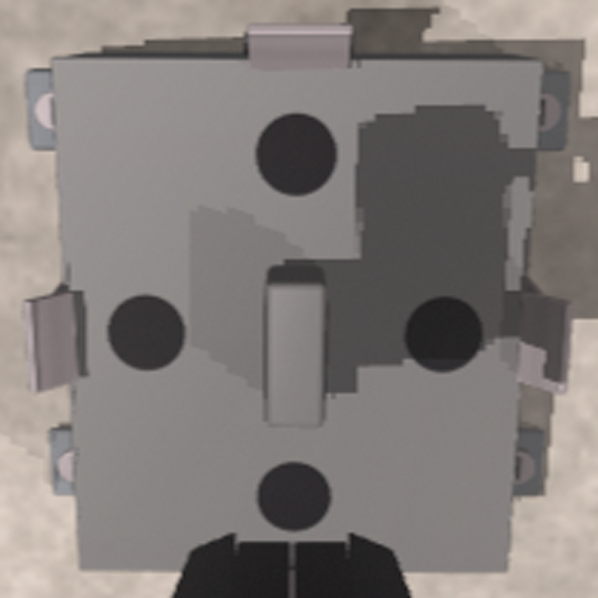

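View pics/t13.png

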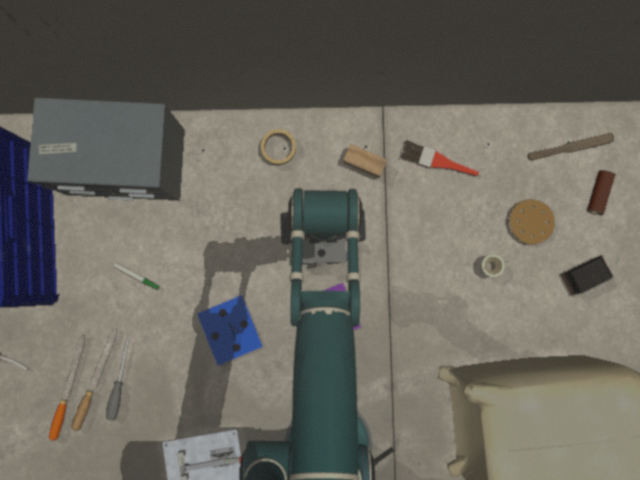

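The near, left and right heads lie over the plate edge in the wrist crop, and the far head does in the side view at (140,270). All four spots bottomed at z = 0.0503–0.0504, against 0.050 for home. The bystanders are in place, so I hand in.

```bash
python3 -c "
from h import *
print(env.close_job())"
```

```text
the job is handed in; nothing more can be done
None
```

The coupler lies in the cradle, and the grey cover is on the box, pressed down until all four sides were home. I handed the job in at about 25 s of the 61 s; the hand-in gives no verdict.

- **Coupler:** after release it measured 0–1 mm off the cradle centre in the wrist view, before the cover went on.
- **Cover seated:** I pressed all four thumb spots (near and far twice). In the final presses every spot stopped at tool height 50.3–50.4 mm with 23–28 N. Fully home should be 50 mm, so the plate looks flat within the reading noise.
- **Clips:** the last pictures show the heads over the edge on the near, left and right sides. The far head was visible only in the coarse side view, where it also overlaps the edge. I could not read the clip angles directly.
- **Bystanders:** the wood block, tape, plug and marker look unmoved in the top view, and the arm was clear of everything at hand-in.
- **Disagreements:**
  - My first wrist picture was taken while the arm was still settling. It put the cover and box 5–9 mm off from the top camera, so I measured again with the arm at rest.
  - Two settled views of the box centre differed by about 2 mm, and I used the average.

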